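Reload the tin loader and press its start bar

ROBOT

A 6-joint arm with a two-finger parallel gripper is mounted at the origin on the work surface. World frame = base frame: x ahead of the robot, y to its left, z up, the work surface at z = 0. Lengths are in m, angles in rad, forces in N, time in s.
With the tool pointing down it reaches from about 0.35 to 0.975 m from the base axis. Payload 4.9 kg.
Tool frame: the origin (TCP) lies midway between the tips of the shut fingers; the grasp point (between the pads) lies manip.grip_depth behind it (manip.grip_depth is the distance from the TCP to the grasp point, in m); z points along the fingers, x is the direction in which the jaws open and shut, and the axes are right-handed (so a half turn about z gives the same grasp; the last joint's range is limited). The gripper opens to 85 mm and grips with 20 to 120 N. Pads are 22 mm wide; open, the fingers measure 114 mm over their backs; the gripper's body (76 mm by 85 mm) begins 54 mm behind the grasp point. The pads swing forward as they close: fully open they stand 13 mm farther back than shut.
Start: joints at [-1.45, 0.053, 1.613, -0, 1.476, -0.119], TCP at [0.148, -0.607, 0.231] pointing down, gripper open.
Joint ranges: [-3.01, 3.01], [-1.01, 2.22], [0.06, 2.58], [-1.02, 4.17], [0.09, 2.62], [-3.14, 3.14]. Speed limits (rad/s): [2.57, 2.57, 3.14, 3.14, 3.14, 3.14].

INTERFACE

Orientations are given as a unit quaternion [w, x, y, z].
In Python, from plant import state, grab_frame, ticket, manip gives the robot as it stands.
- The arm moves only by the tool carry_out, never from a script. Its argument "moves" is a list that holds one entry, the list of rows, each a list of 7 numbers: the turn, a rotation vector about the tool's x, y, z each as a share of 5 degrees, from -1 to 1, then the shift along the tool's x, y, z each as a share of 0.04 m, from -1 to 1, then the gripper command: -1 is shut, 1 is fully open, values between are in proportion. A call has 1 to 8 rows; each row shifts and turns the commanded pose from where the row before left it, along the tool's axes as they then stand; what a row does not reach is not made up. A row lasts 1/12 s, in which the tool goes at most 41.7 mm and 7.16 degrees, less where a joint would pass 70% of its speed; a pose out of reach is approached as far as the arm can. A call with a number of a shift or a turn outside -1 to 1 is refused whole. A call with a gripper value outside its range is refused whole. The fingers move at their own pace and stop on an object; the grip force is fixed at half the most. Time passes only in rows, so rows that do not move let the fingers close. It gives the time, the measured TCP pose, the force and the opening at its end, in the units of the state.
- state(): the state, without advancing time (a new reading comes with each control period).
- grab_frame(name): name is "scene" or "top"; returns a dict with "frame" (420x560x3 uint8, red, green, blue), "z_map" (420x560 float32, m along the optical axis (not along the pixel's ray), 0 where there is no reading), "K" (3x3 intrinsics, pixels), "world_from_camera" (4x4, takes a point from camera to world coordinates). Camera axes: x right, y down, z forward; pixel columns grow to the right and rows downward; lengths in m; the calibration is good to about 2 mm. A picture is of the moment at which its call begins.
- ticket.job_done(): hands the job in, once; it reports no verdict.
The state is a dict: "time": time; "joint_pos": joint angles; "joint_vel": joint speeds; "joint_efforts": joint torques, N m; "tool_pos": TCP position; "tool_rot": TCP orientation; "contact_force": force on the tool from outside, world axes, zero at the start; "ft_torque": the same for the moment, N m; "gripper_width": opening from 0.0 (shut) to 1.0 (fully open).
Only numpy, scipy, OpenCV 4.12 (cv2) and the standard library are available. Lean on these libraries where they do the work, as an engineer would, in place of code of your own. Each camera call takes 0.05 s, during which the arm holds its last target.

TASK

Get the loader ready for the next bake: stand any red-lidded tin (already baked) found in its tray well on the wire cooling rack, leave a white-lidded one that is already there, and stand all the white-lidded tins from the wooden board in the tray well, upright. Then slide the loader's latch fully home to the green end, and last press the long yellow start bar near its centre so that both ends go down evenly, hold it fully down for about a second and let it come up again. Do not disturb the bowl or the jar.

Things in the scene. Friction and masses are not known exactly. Their poses are not given: they have to be found in the camera images.
- loader: Fixed stainless loader deck. Origin on the work surface; its x points away from the bar, y along the bar, z up. Deck top is 30 mm above the origin. The tray well is the part of the deck top (dark plate) from x = -50 to +130 mm and y = -125 to +125 mm, walled by a lip 7 mm thick rising 12 mm above it; it holds six tins in 2 rows (e.g. x = -2.5 and 82.5 mm, y = -80, 0, 80 mm). In front of the well (towards -x) is the latch lane, and in front of that the yellow bar
- latch (a joint): sliding latch of the loader, m: 0 at the red end of its lane (towards the loader's -y), 0.09 fully home at the green end (towards the loader's +y). Slides along the loader's y against 1.5 N of friction and stays where it is left; starts between 0 and 0.03
- latch_top (a point): centre of the top of the latch's black upright grip, 22 x 22 mm in plan, standing from 3 to 39 mm above the deck top; the lane runs at the loader's x = -85 mm, with nothing but the deck for 65 mm at each side along the lane
- start_bar (a joint): how far the yellow start bar is pressed, rad: 0 up, 0.2 fully down on its stop. Its hinge lies 46 mm behind it (towards the loader's +x), parallel to the bar, so 0.2 means the bar has gone down about 9 mm. Springs back when let go; needs about 4 N to start and 8 N to be fully down
- bar_rock (a joint): lopsidedness of the start bar, rad: 0 when both ends are equally low, positive when the loader's +y end is the higher; 0.01 means the ends differ by 2.6 mm. A stiff spring (8 N m/rad) holds it level; pressing off-centre rocks it
- bar_mid (a point): centre of the top face of the yellow start bar, half-way along it, between its two black stripes (20 mm either side). The bar is 260 mm long (along the loader's y), 30 mm wide and 16 mm thick; its top is 47 mm above the work surface when up
- board: fixed wooden board, 180 x 180 x 12 mm, on which the new tins wait; origin at the centre of its underside, on the work surface
- rack: fixed wire cooling rack, 180 x 180 mm, its flat top 20 mm above the work surface; origin at the centre of its footprint, on the work surface
- bowl: blue ceramic bowl, 90 mm wide, 45 mm tall, a bystander; origin at the centre of its underside
- jar: amber glass jar, 60 mm diameter, 90 mm tall, a bystander; origin at the centre of its underside
- white1: round lidded baking tin with white lid (still to be baked), 54 mm diameter, 50 mm tall, 0.1 to 0.2 kg, rigid; origin at the centre of its underside, z up; starts on the board; may be absent
- white2: round lidded baking tin with white lid (still to be baked), 54 mm diameter, 50 mm tall, 0.1 to 0.2 kg, rigid; origin at the centre of its underside, z up; starts on the board; may be absent
- white3: round lidded baking tin with white lid (still to be baked), 54 mm diameter, 50 mm tall, 0.1 to 0.2 kg, rigid; origin at the centre of its underside, z up; starts on the board; may be absent
- white4: round lidded baking tin with white lid (still to be baked), 54 mm diameter, 50 mm tall, 0.1 to 0.2 kg, rigid; origin at the centre of its underside, z up; starts on the board; may be absent
- white5: round lidded baking tin with white lid (still to be baked), 54 mm diameter, 50 mm tall, 0.1 to 0.2 kg, rigid; origin at the centre of its underside, z up; starts in the loader's tray well; may be absent
- red1: round lidded baking tin with red lid (already baked), 54 mm diameter, 50 mm tall, 0.1 to 0.2 kg, rigid; origin at the centre of its underside, z up; starts in the loader's tray well; may be absent
- red2: round lidded baking tin with red lid (already baked), 54 mm diameter, 50 mm tall, 0.1 to 0.2 kg, rigid; origin at the centre of its underside, z up; starts in the loader's tray well; may be absent
Things that resemble listed ones, but are neither listed nor needed, are in the scene too. Leave any blue or orange look-alike of the white1 alone. What is shaped like the white4 but purple is not meant.

How it is judged:
On the way, in this order (a step that is already met when the one before it is completed fails the run):
1. every red-lidded tin stands on the cooling rack and every white-lidded tin in the loader's tray well (x of white1 in the frame of loader between -0.03 and 0.11 m and y of white1 in the frame of loader between -0.105 and 0.105 m and z of white1 in the frame of loader between 0.025 and 0.035 m and angle between each of white1, white2, white3, white4, white5, red1, red2's own z axis and vertical below 0.1 rad and x of white2 in the frame of loader between -0.03 and 0.11 m and y of white2 in the frame of loader between -0.105 and 0.105 m and z of white2 in the frame of loader between 0.025 and 0.035 m and x of white3 in the frame of loader between -0.03 and 0.11 m and y of white3 in the frame of loader between -0.105 and 0.105 m and z of white3 in the frame of loader between 0.025 and 0.035 m and x of white4 in the frame of loader between -0.03 and 0.11 m and y of white4 in the frame of loader between -0.105 and 0.105 m and z of white4 in the frame of loader between 0.025 and 0.035 m and x of white5 in the frame of loader between -0.03 and 0.11 m and y of white5 in the frame of loader between -0.105 and 0.105 m and z of white5 in the frame of loader between 0.025 and 0.035 m and x of red1 in the frame of rack between -0.085 and 0.085 m and y of red1 in the frame of rack between -0.085 and 0.085 m and z of red1 in the frame of rack between 0.015 and 0.025 m and x of red2 in the frame of rack between -0.085 and 0.085 m and y of red2 in the frame of rack between -0.085 and 0.085 m and z of red2 in the frame of rack between 0.015 and 0.025 m), for 0.2 s.
2. with the tins so placed and the latch home, the start bar is held fully down (above 0.17 rad) with its ends level (within 0.025 rad, 6.5 mm) (all of step 1 and value of joint latch above 0.082 m and value of joint start_bar above 0.17 rad and value of joint bar_rock between -0.025 and 0.025 rad), for 0.5 s.
At the end, for the whole second after the job is handed in: All white-lidded tins stand upright in the tray well and all red-lidded tins upright on the rack (centre within 85 mm of the rack's centre lines), at rest; latch within 8 mm of its green end; the start bar is up again (below 0.03 rad) (all of step 1 and linear speed of each of white1, white2, white3, white4, white5, red1, red2 below 0.02 m/s and value of joint latch above 0.082 m and value of joint start_bar below 0.03 rad); the robot touches nothing.
It fails at once if the start bar is forced lopsided (ends differ by more than 12 mm) (value of joint bar_rock above 0.046 rad or value of joint bar_rock below -0.046 rad).
It fails at once if the bowl or jar is moved by more than 30 mm (distance of any of bowl, jar from where it was at the start of the episode above 0.03 m).
Of white1, white2, white3, white4 only 3 to 4 are there at a start; the rules pass over those that are not, and their reading is None.
Of white5, red1, red2 only 2 to 3 are there at a start; the rules pass over those that are not, and their reading is None.
At some moment in a run one of white1, white2, white3, white4, white5, red1, red2 may be knocked a few centimetres aside while the robot is not near it.
It also fails if it takes over 210 s, if anything falls off the work surface, if the arm or the gripper's body presses on something with over 40 N, if the wrist force passes 120 N, or if a joint passes its speed limit or range.

## Working session

There is one attempt and no reset: what is moved stays moved. The work goes in short steps, Python scripts to look and compute and a tool call to move; the robot and the scene stay as the last step left them, time stands still between calls to the robot, and variables do not carry over. Pictures are saved under pics/ and viewed, and the job is handed in when it is done.

Besides the shell and the picture viewer there is one more tool, called after "Emit:" as name(argument=value, ...), one argument or row to a line, values as JSON. carry_out: Moves the arm, as the interface text tells. Shift numbers are shares of 0.04 m and turn numbers shares of 5 degrees, none past 1 either way. Its arguments: {"type":"object","properties":{"moves":{"type":"array"}},"required":["moves"]}

```bash
ls -a; mkdir -p pics; python3 - <<'E'
from plant import state, grab_frame, ticket, manip
import cv2
print(state()); print([ (a,getattr(manip,a)) for a in dir(manip) if a[0]!='_'])
for n in('scene','top'):
    f=grab_frame(n); cv2.imwrite(f'pics/{n}0.png',f['frame'][:,:,::-1]); print(f['K'],f['world_from_camera'])
E
```

```text
.
..
pics
{'time': 0.0, 'joint_pos': array([-1.44999533e+00,  5.33737081e-02,  1.61432003e+00, -3.77986136e-05,
        1.47600009e+00, -1.19001334e-01]), 'joint_vel': array([ 0.00124702, -0.00033117,  0.00066199, -0.00018211,  0.00250759,
        0.00163984]), 'joint_efforts': array([ 1.28288990e-03, -3.93680227e+01, -3.70176494e+01, -3.01775390e-05,
        6.94515111e-03,  4.64667291e-07]), 'tool_pos': array([ 0.14835629, -0.60648267,  0.23003703]), 'tool_rot': array([-7.28894621e-04,  7.86610694e-01, -6.17448388e-01, -7.56836522e-04]), 'contact_force': array([0.40342766, 0.21978955, 0.12738564]), 'ft_torque': array([-0.00149092, -0.0125114 , -0.00478543]), 'gripper_width': 0.9978399024161845}
[('IKError', <class 'plant.IKError'>), ('grip_depth', 0.0187)]
[[448.31131054   0.         285.22329683]
 [  0.         448.31131054 217.45897602]
 [  0.           0.           1.        ]] [[ 0.61629233  0.48876325 -0.61749028  1.29635678]
 [ 0.78729803 -0.36387901  0.4977488  -0.59088186]
 [ 0.01858957 -0.79290765 -0.60905819  0.86602293]
 [ 0.          0.          0.          1.        ]]
[[418.66587753   0.         276.59740407]
 [  0.         418.66587753 211.29845828]
 [  0.           0.           1.        ]] [[-0.02589821 -0.99917564  0.03126205  0.47855813]
 [-0.99965813  0.02577302 -0.00440102  0.06231263]
 [ 0.00359167 -0.03136534 -0.99950153  1.19564397]
 [ 0.          0.          0.          1.        ]]
```

View pics/top0.png

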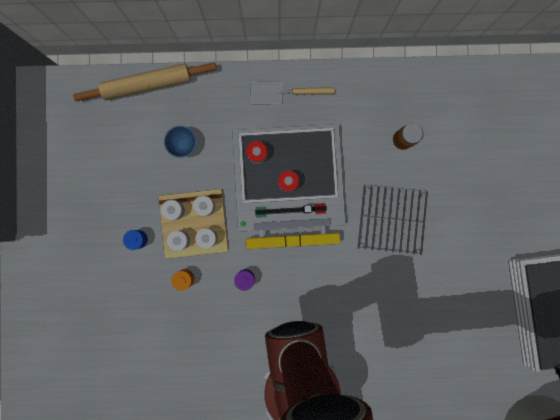

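View pics/scene0.png

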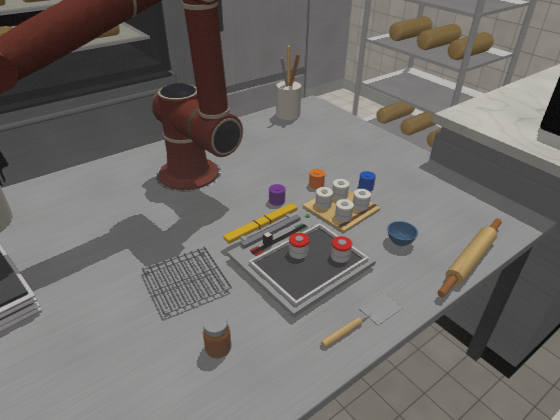

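The top view shows 4 white tins on the board (px ~(172,210), (204,205), (177,240), (205,238)), reds in the well at (257,151) and (289,181), latch grip at (308,209), bar at (293,241) and rack at (393,218). There is no white5 in the well.

```bash
cat > h.py <<'E'
from plant import state, grab_frame, ticket, manip
import cv2, numpy as np
from scipy.spatial.transform import Rotation as R
def plane(f,u,v,z):
    T=f['world_from_camera'];K=f['K']
    d=T[:3,:3]@np.linalg.inv(K)@np.array([u,v,1.]); o=T[:3,3]
    return o+d*(z-o[2])/d[2]
def cloud(f):
    T=f['world_from_camera'];K=f['K'];z=f['z_map'];h,w=z.shape
    u,v=np.meshgrid(np.arange(w),np.arange(h))
    p=np.stack([(u-K[0,2])/K[0,0]*z,(v-K[1,2])/K[1,1]*z,z],-1)
    return p@T[:3,:3].T+T[:3,3]
def blobs(m,amin=20):
    n,l,s,c=cv2.connectedComponentsWithStats(m.astype(np.uint8))
    return [(c[i],s[i],l==i) for i in range(1,n) if s[i,4]>=amin]
def masks(f):
    hsv=cv2.cvtColor(f['frame'],cv2.COLOR_RGB2HSV);H,S,V=[hsv[...,i].astype(int) for i in range(3)]
    return dict(red=((H<8)|(H>172))&(S>150)&(V>120),white=(S<40)&(V>150),yellow=(H>20)&(H<32)&(S>200)&(V>120),green=(H>45)&(H<85)&(S>120)&(V>60))
def tins(f,name='top'):
    """lid discs: colour mask + height; prints centre"""
    P=cloud(f);z=P[...,2];out=[]
    M=masks(f)
    for col in('red','white'):
        m=M[col]&(z>.045)&(z<.12)
        for c,s,l in blobs(cv2.morphologyEx(m.astype(np.uint8),cv2.MORPH_CLOSE,np.ones((3,3))),60):
            zt=np.median(z[l]); (cx,cy),r=cv2.minEnclosingCircle(np.argwhere(l)[:,::-1].astype(np.float32))
            w=plane(f,*c,zt); w2=plane(f,cx,cy,zt)
            out.append((col,w[:2].round(4),w2[:2].round(4),round(float(zt),4),int(s[4]),round(r,1)))
    return out
E
python3 - <<'E'
from h import *
f=grab_frame('top')
for t in tins(f): print(t)
P=cloud(f);z=P[...,2]
M=masks(f)
for k in('yellow','green'):
    for c,s,l in blobs(M[k],8): print(k,c,s,np.median(z[l]),plane(f,*c,np.median(z[l])))
for n,u,v in(('bar',293,241),('rack',393,218),('board',193,222),('well',310,150),('deck',240,200),('lip',288,129),('latch',308,209),('fence',190,195),('tin',172,210),('jar',412,133),('bowl',180,141)):
    print(n,z[v-1:v+2,u-1:u+2].round(3).tolist(),P[v,u].round(3))
im=cv2.resize(f['frame'][110:270,130:440,::-1],None,fx=2.55,fy=2.55,interpolation=cv2.INTER_CUBIC);cv2.imwrite('pics/z.png',im)
E
```

```text
('red', array([0.6761, 0.1081]), array([0.6763, 0.1076]), 0.0802, 234, 9.7)
('red', array([0.5945, 0.0248]), array([0.595 , 0.0248]), 0.08, 239, 9.9)
yellow [319.62390671 238.72011662] [301 234  39  11 343] 0.046606458068424006 [ 0.43627404 -0.05870781  0.04660646]
yellow [265.25806452 241.96187683] [247 237  38  11 341] 0.046507855886354754 [0.43128391 0.09048409 0.04650786]
yellow [292.3125 240.125 ] [286 236  13  10 112] 0.046402054029235695 [0.43437213 0.01624117 0.04640205]
green [242.5 223.5] [241 222   4   4  12] 0.03442406635037687 [0.48349149 0.1525513  0.03442407]
bar [[0.043, 0.043, 0.045], [0.044, 0.05, 0.044], [0.046, 0.043, 0.048]] [0.432 0.015 0.05 ]
rack [[-0.004, 0.0, -0.001], [0.001, 0.001, -0.001], [0.017, -0.001, 0.004]] [ 0.488 -0.275  0.001]
board [[0.008, 0.012, 0.014], [0.012, 0.014, 0.017], [0.012, 0.011, 0.008]] [0.491 0.294 0.014]
well [[0.028, 0.029, 0.029], [0.033, 0.03, 0.029], [0.031, 0.027, 0.031]] [ 0.684 -0.041  0.03 ]
deck [[0.03, 0.027, 0.028], [0.026, 0.031, 0.03], [0.023, 0.029, 0.028]] [0.549 0.158 0.031]
lip [[0.032, 0.031, 0.03], [0.033, 0.026, 0.027], [0.029, 0.029, 0.038]] [0.746 0.019 0.026]
latch [[0.067, 0.071, 0.068], [0.073, 0.069, 0.072], [0.074, 0.066, 0.071]] [ 0.518 -0.027  0.069]
fence [[0.015, 0.011, 0.012], [0.014, 0.014, 0.012], [0.009, 0.011, 0.013]] [0.568 0.3   0.014]
tin [[0.062, 0.061, 0.065], [0.062, 0.063, 0.067], [0.06, 0.064, 0.063]] [0.525 0.34  0.063]
jar [[0.088, 0.092, 0.089], [0.09, 0.088, 0.093], [0.088, 0.092, 0.094]] [ 0.713 -0.309  0.088]
bowl [[0.005, 0.003, 0.008], [0.005, 0.005, 0.01], [0.003, 0.007, 0.004]] [0.724 0.328 0.005]
```

View pics/z.png

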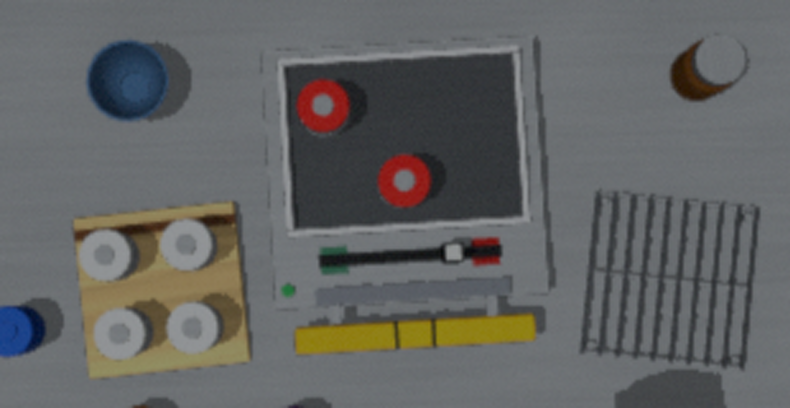

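```bash
python3 - <<'E'
s=open('h.py').read()
s=s.replace("white=(S<40)&(V>150)","white=(S<60)&(V>95)").replace("z>.045","z>.052")
open('h.py','w').write(s)
E
cat > m.py <<'E'
from h import *
f=grab_frame('top')
for t in tins(f): print(t)
P=cloud(f);z=P[...,2]
hsv=cv2.cvtColor(f['frame'],cv2.COLOR_RGB2HSV);V=hsv[...,2]
print(V[150,310],V[129,288],V[120,288],V[210,172])
m=(V<60);m[:125]=0;m[206:]=0;m[:,:236]=0;m[:,342:]=0
m=cv2.morphologyEx(m.astype(np.uint8),cv2.MORPH_CLOSE,np.ones((3,3)))
b=max(blobs(m),key=lambda b:b[1][4])
cnt=np.argwhere(b[2])[:,::-1].astype(np.float32)
pts=cv2.boxPoints(cv2.minAreaRect(cnt)); W=np.array([plane(f,*p,.03)[:2] for p in pts]);print(pts,W.round(4),W.mean(0),[np.linalg.norm(W[i]-W[i-1]).round(4) for i in range(4)])
d=[W[i]-W[i-1] for i in range(4)]
for q in d: print('deg',np.degrees(np.arctan2(q[1],q[0])))
# rack/ board by height
for n,(u0,u1,v0,v1),lo,hi,h in (('rack',(350,440,170,265),.0,.1,.02),):
    g=(V<75);mm=np.zeros_like(g);mm[v0:v1,u0:u1]=g[v0:v1,u0:u1]
    mm=cv2.morphologyEx(mm.astype(np.uint8),cv2.MORPH_CLOSE,np.ones((7,7)))
    bb=max(blobs(mm),key=lambda b:b[1][4]);pts=cv2.boxPoints(cv2.minAreaRect(np.argwhere(bb[2])[:,::-1].astype(np.float32)))
    W=np.array([plane(f,*p,h)[:2] for p in pts]);print(n,pts,W.round(4),W.mean(0),np.linalg.norm(W[0]-W[1]),np.linalg.norm(W[1]-W[2]))
# latch
m=(z>.06)&(z<.08);m[:200]=0;m[220:]=0;m[:,:260]=0;m[:,335:]=0
for c,s,l in blobs(m,6): print('latch',c,s,plane(f,*c,.069))
E
python3 m.py
```

```text
('red', array([0.6762, 0.108 ]), array([0.6763, 0.1076]), 0.08, 232, 9.7)
('red', array([0.5944, 0.0248]), array([0.5947, 0.0244]), 0.0799, 240, 9.9)
('white', array([ 0.7128, -0.3085]), array([ 0.7132, -0.3082]), 0.0897, 290, 9.7)
('white', array([0.5345, 0.2574]), array([0.5349, 0.2575]), 0.0623, 325, 10.1)
('white', array([0.5256, 0.3439]), array([0.5254, 0.3437]), 0.0622, 323, 10.1)
('white', array([0.4461, 0.2523]), array([0.4463, 0.2524]), 0.0623, 326, 10.2)
('white', array([0.4419, 0.3298]), array([0.4421, 0.3295]), 0.0624, 325, 10.1)
('white', array([ 0.3383, -0.6305]), array([ 0.3065, -0.6548]), 0.0629, 358, 30.3)
('white', array([ 0.1177, -0.626 ]), array([ 0.1217, -0.6365]), 0.0628, 180, 20.7)
57 117 109 123
[[241.54088 136.34755]
 [329.88284 131.04704]
 [333.63135 193.52214]
 [245.2894  198.82265]] [[ 0.7275  0.1499]
 [ 0.7362 -0.098 ]
 [ 0.5605 -0.1032]
 [ 0.552   0.1435]] [0.64406422 0.02304719] [np.float64(0.1755), np.float64(0.248), np.float64(0.1758), np.float64(0.2469)]
deg 2.0777275466794345
deg -87.98441288987277
deg -178.2990289658745
deg 91.96842422287067
rack [[356.1332  262.5007 ]
 [363.03964 184.8035 ]
 [427.3096  190.51639]
 [420.40317 268.2136 ]] [[ 0.3662 -0.1618]
 [ 0.5837 -0.1882]
 [ 0.5629 -0.3689]
 [ 0.3455 -0.3414]] [ 0.46457731 -0.26508523] 0.21913558674844077 0.1818242404003501
latch [307.36507937 208.49206349] [303 205   9   8  63] [ 0.51922047 -0.02569454  0.069     ]
```

```bash
cat > go.py <<'E'
import sys
from h import *
x,y,z=map(float,sys.argv[1:4]); yaw=float(sys.argv[4]) if len(sys.argv)>4 else -90.
s=state();p=s['tool_pos'];q=s['tool_rot'];r=R.from_quat([q[1],q[2],q[3],q[0]])
a=np.radians(yaw);X=np.array([np.cos(a),np.sin(a),0]);Z=np.array([0,0,-1.]);Y=np.cross(Z,X)
rt=R.from_matrix(np.stack([X,Y,Z],1))
print('pos',p.round(4),'t',s['time'],'w',round(s['gripper_width'],3),'F',s['contact_force'].round(1))
print('turn units',(np.degrees((r.inv()*rt).as_rotvec())/5).round(3))
d=np.array([x,y,z])-p
print('shift units, current tool',(r.inv().apply(d)/.04).round(3),' final tool',(rt.inv().apply(d)/.04).round(3))
E
python3 go.py .5945 .0248 .15
```

```text
pos [ 0.1484 -0.6067  0.2305] t 0.2 w 1.001 F [0.6 0.5 0.4]
turn units [-0.     0.015  2.748]
shift units, current tool [-12.685 -14.582   2.032]  final tool [-15.788 -11.152   2.013]
```

Emit:
carry_out(
  moves=[
    [[0,0,0.9,0,0,0,0.5],[0,0,0.9,0,0,0,0.5],[0,0,0.94,0,0,0,0.5],[0,0,0,0,0,0,0.5]],
  ],
)

```text
time: 0.53
tool_pos: [0.1484, -0.6069, 0.231]
tool_rot: [0.0, -0.707, 0.707, 0.0]
contact_force: [0.2, 0.1, -0.2]
gripper_width: 0.754
```

```bash
python3 go.py .5945 .0248 .15
```

```text
pos [ 0.1484 -0.6069  0.231 ] t 0.5333 w 0.754 F [ 0.2  0.1 -0.2]
turn units [ 0.001  0.007 -0.007]
shift units, current tool [-15.799 -11.142   2.033]  final tool [-15.793 -11.152   2.024]
```

Emit:
carry_out(
  moves=[
    [[0,0,0,-0.66,-0.46,0.1,0.5],[0,0,0,-0.66,-0.46,0.1,0.5],[0,0,0,-0.66,-0.46,0.1,0.5],[0,0,0,-0.66,-0.46,0.1,0.5],[0,0,0,-0.66,-0.46,0.1,0.5],[0,0,0,-0.66,-0.46,0.1,0.5],[0,0,0,-0.66,-0.46,0.1,0.5],[0,0,0,-0.66,-0.46,0.1,0.5]],
  ],
)

```text
time: 1.2
tool_pos: [0.2961, -0.3944, 0.1991]
tool_rot: [-0.0, 0.708, -0.706, 0.0]
contact_force: [0.5, 0.6, -0.8]
gripper_width: 0.755
```

Emit:
carry_out(
  moves=[
    [[0,0,0,-0.66,-0.46,0.1,0.5],[0,0,0,-0.66,-0.46,0.1,0.5],[0,0,0,-0.66,-0.46,0.1,0.5],[0,0,0,-0.66,-0.46,0.1,0.5],[0,0,0,-0.66,-0.46,0.1,0.5],[0,0,0,-0.66,-0.46,0.1,0.5],[0,0,0,-0.66,-0.46,0.1,0.5],[0,0,0,-0.66,-0.46,0.1,0.5]],
  ],
)

```text
time: 1.87
tool_pos: [0.4432, -0.183, 0.1673]
tool_rot: [-0.0, 0.708, -0.706, 0.0]
contact_force: [0.3, -0.2, 0.4]
gripper_width: 0.752
```

Emit:
carry_out(
  moves=[
    [[0,0,0,-0.66,-0.46,0,0.5],[0,0,0,-0.66,-0.46,0,0.5],[0,0,0,-0.66,-0.46,0,0.5],[0,0,0,-0.66,-0.46,0,0.5],[0,0,0,-0.66,-0.46,0,0.5],[0,0,0,-0.66,-0.46,0,0.5],[0,0,0,-0.66,-0.46,0,0.5],[0,0,0,0,0,0,0.5]],
  ],
)

```text
time: 2.53
tool_pos: [0.5732, 0.0044, 0.1674]
tool_rot: [-0.001, 0.71, -0.705, -0.0]
contact_force: [-0.2, -0.3, -0.3]
gripper_width: 0.75
```

```bash
python3 go.py .5945 .0248 .043
```

```text
pos [0.5732 0.0044 0.1674] t 2.5333 w 0.75 F [-0.2 -0.3 -0.3]
turn units [-0.016  0.021  0.084]
shift units, current tool [-0.501 -0.531  3.111]  final tool [-0.511 -0.531  3.11 ]
```

Emit:
carry_out(
  moves=[
    [[0,0,0.08,-0.5,-0.53,0,0.5],[0,0,0,0,0,0.7,0.5],[0,0,0,0,0,0.7,0.5],[0,0,0,0,0,0.6,0.5],[0,0,0,0,0,0.5,0.5],[0,0,0,0,0,0.4,0.5],[0,0,0,0,0,0.2,0.5],[0,0,0,0,0,0,0.5]],
  ],
)

```text
time: 3.2
tool_pos: [0.5905, 0.0203, 0.0408]
tool_rot: [-0.002, -0.705, 0.709, 0.002]
contact_force: [-0.4, 0.5, -0.6]
gripper_width: 0.752
```

```bash
python3 go.py .5945 .0248 .043; python3 - <<'E'
from h import *
f=grab_frame('scene');cv2.imwrite('pics/s1.png',cv2.resize(f['frame'][170:320,180:420,::-1],None,fx=3,fy=3))
E
```

```text
pos [0.5905 0.0203 0.0408] t 3.2 w 0.752 F [-0.4  0.5 -0.6]
turn units [ 0.054  0.004 -0.061]
shift units, current tool [-0.113 -0.1   -0.055]  final tool [-0.112 -0.101 -0.055]
```

View pics/s1.png

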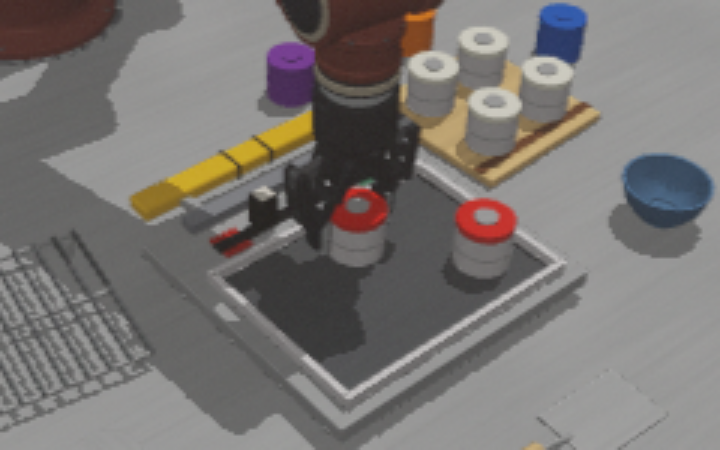

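The jaws straddle the front red tin at (358,225) in the crop. I'll centre on it, shut, then lift.

Emit:
carry_out(
  moves=[
    [[0,0,0,-0.1,-0.1,0,0.5],[0,0,0,0,0,0,-1],[0,0,0,0,0,0,-1],[0,0,0,0,0,0,-1],[0,0,0,0,0,0,-1],[0,0,0,0,0,0,-1],[0,0,0,0,0,-0.3,-1],[0,0,0,0,0,-0.5,-1]],
  ],
)

```text
time: 3.92
tool_pos: [0.5936, 0.0245, 0.0729]
tool_rot: [-0.002, -0.705, 0.709, 0.003]
contact_force: [-0.0, -0.5, -1.7]
gripper_width: 0.615
```

```bash
python3 go.py .524 -.268 .15
```

```text
pos [0.5936 0.0245 0.0729] t 3.9167 w 0.615 F [-0.  -0.5 -1.7]
turn units [ 0.081  0.004 -0.072]
shift units, current tool [ 7.322  1.707 -1.919]  final tool [ 7.312  1.739 -1.928]
```

Emit:
carry_out(
  moves=[
    [[0.08,0,-0.07,0,0,-0.9,-1],[0,0,0,0.6,0.15,-0.9,-1],[0,0,0,0.7,0.2,-0.1,-1],[0,0,0,0.7,0.2,0,-1],[0,0,0,0.7,0.2,0,-1],[0,0,0,0.7,0.2,0,-1],[0,0,0,0.7,0.2,0,-1],[0,0,0,0.7,0.2,0,-1]],
  ],
)

```text
time: 4.58
tool_pos: [0.541, -0.1675, 0.1491]
tool_rot: [-0.002, 0.707, -0.707, 0.002]
contact_force: [0.4, -0.8, -1.9]
gripper_width: 0.617
```

Emit:
carry_out(
  moves=[
    [[0,0,0,0.7,0,0,-1],[0,0,0,0.7,0,0,-1],[0,0,0,0.7,0,0,-1],[0,0,0,0.4,0,0,-1],[0,0,0,0,0,0,-1]],
  ],
)

```text
time: 5.0
tool_pos: [0.5417, -0.2692, 0.1492]
tool_rot: [0.002, -0.706, 0.708, -0.002]
contact_force: [0.0, 0.6, -1.8]
gripper_width: 0.616
```

```bash
python3 go.py .524 -.268 .0335
```

```text
pos [ 0.5417 -0.2692  0.1492] t 5.0 w 0.616 F [ 0.   0.6 -1.8]
turn units [-0.071 -0.007 -0.04 ]
shift units, current tool [-0.029  0.459  2.891]  final tool [-0.029  0.441  2.893]
```

Emit:
carry_out(
  moves=[
    [[-0.07,0,-0.04,0,0.45,0.4,-1],[0,0,0,0,0,0.7,-1],[0,0,0,0,0,0.7,-1],[0,0,0,0,0,0.6,-1],[0,0,0,0,0,0.3,-1],[0,0,0,0,0,0.15,-1],[0,0,0,0,0,0,-1]],
  ],
)

```text
time: 5.58
tool_pos: [0.5245, -0.2653, 0.0359]
tool_rot: [-0.0, 0.709, -0.706, -0.001]
contact_force: [0.3, 0.9, -1.3]
gripper_width: 0.617
```

```bash
python3 go.py .524 -.268 .0315
```

```text
pos [ 0.5245 -0.2653  0.0359] t 5.5833 w 0.617 F [ 0.3  0.9 -1.3]
turn units [0.011 0.02  0.049]
shift units, current tool [0.068 0.012 0.111]  final tool [0.068 0.012 0.111]
```

Emit:
carry_out(
  moves=[
    [[0,0,0,0,0,0.1,-1],[0,0,0,0,0,0,-1],[0,0,0,0,0,0,0.5],[0,0,0,0,0,0,0.5],[0,0,0,0,0,0,0.5],[0,0,0,0,0,0,0.5],[0,0,0,0,0,-0.5,0.5],[0,0,0,0,0,-0.9,0.5]],
  ],
)

```text
time: 6.25
tool_pos: [0.521, -0.2641, 0.0822]
tool_rot: [0.001, 0.708, -0.706, -0.005]
contact_force: [-0.4, -0.7, -0.8]
gripper_width: 0.748
```

```bash
python3 go.py .676 .108 .15; python3 - <<'E'
from h import *
for n in('scene','top'):
    f=grab_frame(n);cv2.imwrite(f'pics/{n}2.png',f['frame'][...,::-1])
    print([t for t in tins(f) if t[0]=='red' or t[1][1]>0])
E
```

```text
pos [ 0.521  -0.2641  0.0822] t 6.25 w 0.748 F [-0.4 -0.7 -0.8]
turn units [0.095 0.072 0.037]
shift units, current tool [-9.3  -3.89 -1.67]  final tool [-9.302 -3.874 -1.696]
[('red', array([0.6773, 0.105 ]), array([0.6757, 0.1066]), 0.0781, 168, 9.6), ('red', array([ 0.5234, -0.2687]), array([ 0.5232, -0.2688]), 0.0686, 194, 10.5), ('white', array([-1.1129,  2.454 ]), array([-1.1772,  2.4791]), 0.0753, 281, 22.6), ('white', array([-0.671 ,  2.4482]), array([-0.6745,  2.4449]), 0.0799, 438, 25.3), ('white', array([-0.2696,  2.4483]), array([-0.275 ,  2.4555]), 0.0862, 481, 21.5), ('white', array([0.0214, 2.4512]), array([0.0428, 2.4057]), 0.0855, 434, 18.4), ('white', array([-0.733 ,  0.9597]), array([-0.7306,  0.9631]), 0.0878, 678, 29.2), ('white', array([-0.3394,  1.2199]), array([-0.3408,  1.2218]), 0.0862, 72, 6.8), ('white', array([-0.7346,  0.5614]), array([-0.7387,  0.5649]), 0.0867, 185, 9.3), ('white', array([0.2557, 1.6606]), array([0.2583, 1.6618]), 0.0859, 88, 7.9), ('white', array([-0.1457,  0.5717]), array([-0.1701,  0.5921]), 0.0879, 390, 14.4), ('white', array([0.2552, 1.2215]), array([0.2537, 1.2179]), 0.086, 99, 7.9), ('white', array([0.445 , 0.3265]), array([0.444 , 0.3285]), 0.0596, 149, 8.1), ('white', array([0.4488, 0.2503]), array([0.4478, 0.251 ]), 0.0593, 160, 8.3), ('white', array([0.5291, 0.34  ]), array([0.5304, 0.3381]), 0.0597, 162, 8.4), ('white', array([0.5374, 0.2545]), array([0.5385, 0.253 ]), 0.0599, 176, 8.7), ('white', array([0.6901, 0.0933]), array([0.6784, 0.106 ]), 0.0604, 94, 9.6)]
[('red', array([0.6761, 0.1081]), array([0.6762, 0.1081]), 0.0803, 240, 10.0), ('white', array([0.5345, 0.2573]), array([0.5349, 0.2575]), 0.0624, 326, 10.1), ('white', array([0.5257, 0.3439]), array([0.5254, 0.3437]), 0.062, 323, 10.1), ('white', array([0.4461, 0.2523]), array([0.4463, 0.2524]), 0.0619, 327, 10.2), ('white', array([0.4419, 0.3296]), array([0.4421, 0.3296]), 0.0619, 329, 10.1)]
```

View pics/scene2.png

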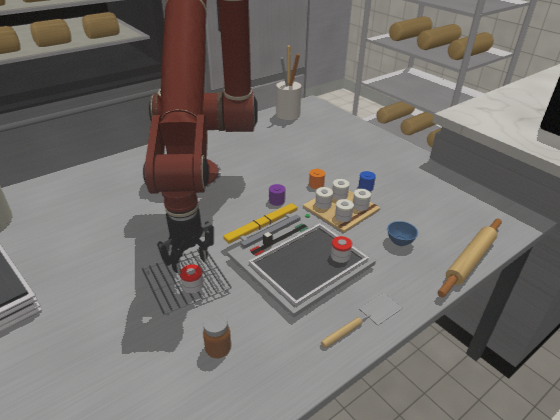

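Emit:
carry_out(
  moves=[
    [[0.1,0.07,0.04,0,0,-0.85,0.5],[0,0,0,-0.5,-0.2,-0.85,0.5],[0,0,0,-0.8,-0.33,0,0.5],[0,0,0,-0.8,-0.33,0,0.5],[0,0,0,-0.8,-0.33,0,0.5],[0,0,0,-0.8,-0.33,0,0.5],[0,0,0,-0.8,-0.33,0,0.5],[0,0,0,-0.8,-0.33,0,0.5]],
  ],
)

```text
time: 7.02
tool_pos: [0.6117, -0.0526, 0.1543]
tool_rot: [0.001, -0.707, 0.707, -0.006]
contact_force: [0.8, 0.1, -1.1]
gripper_width: 0.749
```

Emit:
carry_out(
  moves=[
    [[0,0,0,-0.8,-0.33,0,0.5],[0,0,0,-0.8,-0.33,0,0.5],[0,0,0,-0.8,-0.33,0,0.5],[0,0,0,-0.8,-0.33,0,0.5],[0,0,0,-0.6,-0.3,0,0.5],[0,0,0,-0.2,-0.3,0,0.5],[0,0,0,0,0,0,0.5],[0,0,0,0,0,0,0.5]],
  ],
)

```text
time: 7.68
tool_pos: [0.6881, 0.106, 0.1536]
tool_rot: [-0.001, 0.707, -0.707, 0.005]
contact_force: [-0.0, 0.4, 0.3]
gripper_width: 0.749
```

```bash
python3 go.py .676 .108 .0425
```

```text
pos [0.6881 0.106  0.1536] t 7.6833 w 0.749 F [-0.   0.4  0.3]
turn units [-0.097 -0.075  0.009]
shift units, current tool [-0.068  0.326  2.775]  final tool [-0.05   0.303  2.778]
```

Emit:
carry_out(
  moves=[
    [[-0.1,-0.07,0,-0.05,0.3,0.2,0.5],[0,0,0,0,0,0.7,0.5],[0,0,0,0,0,0.7,0.5],[0,0,0,0,0,0.6,0.5],[0,0,0,0,0,0.4,0.5],[0,0,0,0,0,0.2,0.5],[0,0,0,0,0,0,0.5],[0,0,0,0,0,0,0.5]],
  ],
)

```text
time: 8.35
tool_pos: [0.6768, 0.1072, 0.043]
tool_rot: [0.001, -0.707, 0.707, -0.001]
contact_force: [1.3, -0.0, 0.6]
gripper_width: 0.749
```

```bash
python3 go.py .676 .108 .0415
```

```text
pos [0.6768 0.1072 0.043 ] t 8.35 w 0.749 F [ 1.3 -0.   0.6]
turn units [-0.018 -0.    -0.009]
shift units, current tool [-0.02   0.02   0.037]  final tool [-0.02   0.02   0.037]
```

Emit:
carry_out(
  moves=[
    [[0,0,0,0,0,0,-1],[0,0,0,0,0,0,-1],[0,0,0,0,0,0,-1],[0,0,0,0,0,0,-1],[0,0,0,0,0,-0.2,-1],[0,0,0,0,0,-0.7,-1],[0,0,0,0,0,-0.9,-1],[0,0,0,0.3,0.2,-0.9,-1]],
  ],
)

```text
time: 9.02
tool_pos: [0.6673, 0.097, 0.1497]
tool_rot: [0.001, 0.708, -0.707, -0.001]
contact_force: [0.4, -0.6, -1.5]
gripper_width: 0.62
```

Emit:
carry_out(
  moves=[
    [[0,0,0,0.75,0.45,0,-1],[0,0,0,0.75,0.45,0,-1],[0,0,0,0.75,0.45,0,-1],[0,0,0,0.75,0.45,0,-1],[0,0,0,0.75,0.45,0,-1],[0,0,0,0.75,0.45,0,-1],[0,0,0,0.75,0.45,0,-1],[0,0,0,0.75,0.45,0,-1]],
  ],
)

```text
time: 9.68
tool_pos: [0.5226, -0.1452, 0.1499]
tool_rot: [-0.0, 0.707, -0.707, -0.0]
contact_force: [0.6, -1.5, -2.2]
gripper_width: 0.613
```

Emit:
carry_out(
  moves=[
    [[0,0,0,0.75,0.45,0,-1],[0,0,0,0.75,0.45,0,-1],[0,0,0,0.75,0.45,0,-1],[0,0,0,0.75,0.45,0,-1],[0,0,0,0,0.2,0,-1],[0,0,0,0,0,0,-1],[0,0,0,0,0,0,-1]],
  ],
)

```text
time: 10.27
tool_pos: [0.4439, -0.2638, 0.1498]
tool_rot: [0.001, -0.707, 0.707, 0.0]
contact_force: [0.1, -0.5, -1.5]
gripper_width: 0.617
```

```bash
python3 go.py .444 -.266 .0325
```

```text
pos [ 0.4439 -0.2638  0.1498] t 10.2667 w 0.617 F [ 0.1 -0.5 -1.5]
turn units [-0.008  0.011 -0.011]
shift units, current tool [5.900e-02 1.000e-03 2.932e+00]  final tool [ 5.600e-02 -1.000e-03  2.933e+00]
```

Emit:
carry_out(
  moves=[
    [[0,0,0,0.06,0,0.4,-1],[0,0,0,0,0,0.7,-1],[0,0,0,0,0,0.7,-1],[0,0,0,0,0,0.6,-1],[0,0,0,0,0,0.3,-1],[0,0,0,0,0,0.2,-1],[0,0,0,0,0,0,-1],[0,0,0,0,0,0,-1]],
  ],
)

```text
time: 10.93
tool_pos: [0.4459, -0.2666, 0.0354]
tool_rot: [-0.001, 0.708, -0.707, 0.001]
contact_force: [-0.8, -0.2, -1.2]
gripper_width: 0.622
```

Emit:
carry_out(
  moves=[
    [[0,0,0,0,0,0,0.5],[0,0,0,0,0,0,0.5],[0,0,0,0,0,0,0.5],[0,0,0,0,0,0,0.5],[0,0,0,0,0,-0.3,0.5],[0,0,0,0,0,-0.8,0.5],[0,0,0,0,0,-0.9,0.5],[0,0,0,0,0,-0.9,0.5]],
  ],
)

```text
time: 11.6
tool_pos: [0.4437, -0.2663, 0.1517]
tool_rot: [0.0, -0.707, 0.707, 0.0]
contact_force: [1.0, -0.7, -0.2]
gripper_width: 0.748
```

```bash
python3 go.py .5345 .2574 .15; python3 - <<'E'
from h import *
for n in('scene','top'):
    f=grab_frame(n);cv2.imwrite(f'pics/{n}3.png',f['frame'][...,::-1])
    print([t for t in tins(f) if t[0]=='red' or (n=='top' and t[1][1]>0)])
E
```

```text
pos [ 0.4437 -0.2663  0.1517] t 11.6 w 0.748 F [ 1.  -0.7 -0.2]
turn units [ 0.     0.009 -0.004]
shift units, current tool [-13.093  -2.266   0.052]  final tool [-13.093  -2.271   0.041]
[('red', array([ 0.4449, -0.2685]), array([ 0.4465, -0.2686]), 0.0687, 178, 10.2), ('red', array([ 0.5233, -0.2688]), array([ 0.5229, -0.2682]), 0.0688, 213, 10.9)]
[('red', array([ 0.5229, -0.267 ]), array([ 0.5232, -0.2672]), 0.0701, 241, 9.8), ('white', array([0.5345, 0.2574]), array([0.5349, 0.2575]), 0.0622, 326, 10.1), ('white', array([0.5257, 0.3439]), array([0.5254, 0.3437]), 0.0621, 323, 10.1), ('white', array([0.4461, 0.2523]), array([0.4463, 0.2524]), 0.0621, 327, 10.2), ('white', array([0.4419, 0.3296]), array([0.4421, 0.3295]), 0.0624, 328, 10.1)]
```

View pics/scene3.png

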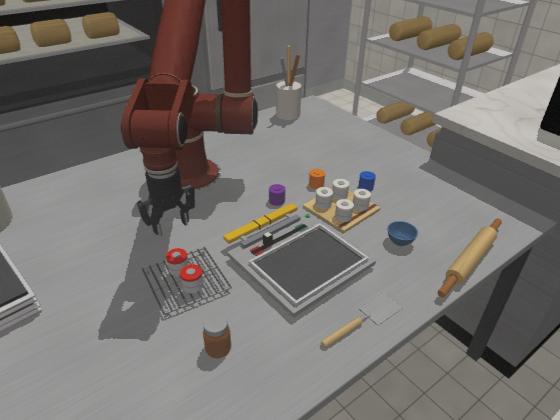

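Both reds stand on the rack. Next come the whites, starting with A at (0.5345, 0.2574).

Emit:
carry_out(
  moves=[
    [[0,0,0,-0.8,-0.14,0,0.5],[0,0,0,-0.8,-0.14,0,0.5],[0,0,0,-0.8,-0.14,0,0.5],[0,0,0,-0.8,-0.14,0,0.5],[0,0,0,-0.8,-0.14,0,0.5],[0,0,0,-0.8,-0.14,0,0.5],[0,0,0,-0.8,-0.14,0,0.5],[0,0,0,-0.8,-0.14,0,0.5]],
  ],
)

```text
time: 12.37
tool_pos: [0.489, -0.0092, 0.1505]
tool_rot: [0.0, -0.707, 0.707, -0.001]
contact_force: [0.7, -0.4, -0.1]
gripper_width: 0.746
```

Emit:
carry_out(
  moves=[
    [[0,0,0,-0.8,-0.14,0,0.5],[0,0,0,-0.8,-0.14,0,0.5],[0,0,0,-0.8,-0.14,0,0.5],[0,0,0,-0.8,-0.14,0,0.5],[0,0,0,-0.8,-0.14,0,0.5],[0,0,0,-0.8,-0.14,0,0.5],[0,0,0,-0.8,-0.14,0,0.5],[0,0,0,-0.8,-0.14,0,0.5]],
  ],
)

```text
time: 13.03
tool_pos: [0.5339, 0.2469, 0.1504]
tool_rot: [0.0, -0.707, 0.707, -0.0]
contact_force: [1.3, 0.2, 0.0]
gripper_width: 0.752
```

Emit:
carry_out(
  moves=[
    [[0,0,0,-0.3,0,0,0.5],[0,0,0,0,0,0.4,0.5],[0,0,0,0,0,0,0.5],[0,0,0,0,0,0,0.5]],
  ],
)

```text
time: 13.37
tool_pos: [0.5329, 0.2567, 0.1331]
tool_rot: [-0.001, -0.707, 0.707, 0.0]
contact_force: [0.8, -0.3, -0.4]
gripper_width: 0.752
```

```bash
python3 go.py .5345 .2565 .025
```

```text
pos [0.5329 0.2567 0.1331] t 13.3667 w 0.752 F [ 0.8 -0.3 -0.4]
turn units [ 0.022 -0.014 -0.002]
shift units, current tool [ 1.000e-03 -4.500e-02  2.701e+00]  final tool [ 0.004 -0.04   2.701]
```

Emit:
carry_out(
  moves=[
    [[0,0,0,0,-0.04,0.6,0.5],[0,0,0,0,0,0.7,0.5],[0,0,0,0,0,0.6,0.5],[0,0,0,0,0,0.45,0.5],[0,0,0,0,0,0.25,0.5],[0,0,0,0,0,0.1,0.5],[0,0,0,0,0,0,0.5],[0,0,0,0,0,0,0.5]],
  ],
)

```text
time: 14.03
tool_pos: [0.5367, 0.2573, 0.0276]
tool_rot: [0.001, -0.707, 0.707, -0.001]
contact_force: [0.4, -0.9, -0.1]
gripper_width: 0.752
```

Emit:
carry_out(
  moves=[
    [[0,0,0,0,0,0,-1],[0,0,0,0,0,0,-1],[0,0,0,0,0,0,-1],[0,0,0,0,0,0,-1],[0,0,0,0,0,-0.2,-1],[0,0,0,0,0,-0.7,-1],[0,0,0,0,0,-0.9,-1],[0,0,0,0,0,-0.9,-1]],
  ],
)

```text
time: 14.7
tool_pos: [0.5339, 0.2567, 0.1339]
tool_rot: [-0.002, -0.707, 0.707, 0.001]
contact_force: [1.0, 0.3, -1.4]
gripper_width: 0.612
```

```bash
python3 go.py .688 -.0355 .1475
```

```text
pos [0.5339 0.2567 0.1339] t 14.7 w 0.612 F [ 1.   0.3 -1.4]
turn units [ 0.035 -0.015 -0.002]
shift units, current tool [ 7.306 -3.852 -0.342]  final tool [ 7.306 -3.852 -0.34 ]
```

Emit:
carry_out(
  moves=[
    [[0,0,0,0.6,-0.32,-0.3,-1],[0,0,0,0.75,-0.4,0,-1],[0,0,0,0.75,-0.4,0,-1],[0,0,0,0.75,-0.4,0,-1],[0,0,0,0.75,-0.4,0,-1],[0,0,0,0.75,-0.4,0,-1],[0,0,0,0.75,-0.4,0,-1],[0,0,0,0.75,-0.4,0,-1]],
  ],
)

```text
time: 15.37
tool_pos: [0.6603, 0.0218, 0.1461]
tool_rot: [-0.0, -0.707, 0.707, 0.0]
contact_force: [0.7, 0.2, -1.6]
gripper_width: 0.619
```

Emit:
carry_out(
  moves=[
    [[0,0,0,0.7,-0.36,0,-1],[0,0,0,0.7,-0.36,0,-1],[0,0,0,0,0,0,-1],[0,0,0,0,0,0,-1],[0,0,0,0,0,0,-1]],
  ],
)

```text
time: 15.78
tool_pos: [0.6885, -0.0324, 0.1458]
tool_rot: [0.0, -0.707, 0.707, 0.0]
contact_force: [0.2, 0.4, -0.7]
gripper_width: 0.615
```

```bash
python3 go.py .688 -.0355 .046
```

```text
pos [ 0.6885 -0.0324  0.1458] t 15.7833 w 0.615 F [ 0.2  0.4 -0.7]
turn units [ 0.007  0.008 -0.004]
shift units, current tool [0.079 0.01  2.495]  final tool [0.077 0.011 2.496]
```

Emit:
carry_out(
  moves=[
    [[0,0,0,0.08,0,0.4,-1],[0,0,0,0,0,0.7,-1],[0,0,0,0,0,0.6,-1],[0,0,0,0,0,0.4,-1],[0,0,0,0,0,0.25,-1],[0,0,0,0,0,0.15,-1],[0,0,0,0,0,0,-1],[0,0,0,0,0,0,-1]],
  ],
)

```text
time: 16.45
tool_pos: [0.69, -0.0355, 0.0476]
tool_rot: [-0.001, 0.707, -0.707, 0.001]
contact_force: [0.4, 0.4, -1.5]
gripper_width: 0.615
```

Emit:
carry_out(
  moves=[
    [[0,0,0,0,0,0,0.5],[0,0,0,0,0,0,0.5],[0,0,0,0,0,0,0.5],[0,0,0,0,0,0,0.5],[0,0,0,0,0,-0.3,0.5],[0,0,0,0,0,-0.8,0.5],[0,0,0,0,0,-0.8,0.5],[0,0,0,0,0,-0.7,0.5]],
  ],
)

```text
time: 17.12
tool_pos: [0.6894, -0.0361, 0.1531]
tool_rot: [0.001, -0.707, 0.707, -0.001]
contact_force: [0.7, -0.0, 0.3]
gripper_width: 0.751
```

```bash
cat > look.py <<'E'
from h import *
import sys
O=np.array([.604,.0217]);a=np.radians(1.95);E=np.array([[np.cos(a),np.sin(a)],[-np.sin(a),np.cos(a)]])
RK=np.array([.484,-.2677])
for n in('top','scene'):
    f=grab_frame(n);cv2.imwrite(f'pics/{n}{sys.argv[1]}.png',f['frame'][...,::-1])
    for t in tins(f):
        x,y=t[1]
        if .3<x<.8 and abs(y)<.45 and abs(t[3]-.09)>.006:print(n,t[0],t[1],t[3:],'ldr',(E@(t[1]-O)).round(3), 'rack',(t[1]-RK).round(3) if t[0]=='red' else '')
E
python3 look.py 4; python3 go.py .5257 .3439 .1475
```

```text
top red [ 0.523  -0.2664] (0.0701, 244, 9.9) ldr [-0.091 -0.285] rack [0.039 0.001]
top red [ 0.445  -0.2668] (0.0702, 245, 9.9) ldr [-0.169 -0.283] rack [-0.039  0.001]
top white [ 0.6821 -0.0341] (0.0807, 219, 10.1) ldr [ 0.076 -0.058] rack 
top white [0.5257 0.3438] (0.062, 324, 10.2) ldr [-0.067  0.325] rack 
top white [0.446  0.2523] (0.0618, 326, 10.2) ldr [-0.15   0.236] rack 
top white [0.4419 0.3295] (0.062, 328, 10.1) ldr [-0.152  0.313] rack 
scene red [ 0.4463 -0.2694] (0.0685, 202, 10.3) ldr [-0.168 -0.286] rack [-0.038 -0.002]
scene red [ 0.5243 -0.2694] (0.0686, 227, 10.9) ldr [-0.09  -0.288] rack [ 0.04  -0.002]
scene white [0.4452 0.3258] (0.0597, 153, 8.3) ldr [-0.148  0.309] rack 
scene white [0.5291 0.3397] (0.0597, 163, 8.4) ldr [-0.064  0.32 ] rack 
scene white [ 0.6961 -0.0447] (0.0776, 406, 11.9) ldr [ 0.09  -0.069] rack 
pos [ 0.6933 -0.0367  0.1594] t 17.2167 w 0.749 F [ 1.4 -0.3  1.4]
turn units [-0.162 -0.024 -0.002]
shift units, current tool [-9.513  4.195  0.219]  final tool [-9.514  4.189  0.298]
```

Emit:
carry_out(
  moves=[
    [[0,0,0,-0.75,0.32,0,0.5],[0,0,0,-0.75,0.32,0,0.5],[0,0,0,-0.75,0.32,0,0.5],[0,0,0,-0.75,0.32,0,0.5],[0,0,0,-0.75,0.32,0,0.5],[0,0,0,-0.75,0.32,0,0.5],[0,0,0,-0.75,0.32,0,0.5],[0,0,0,-0.75,0.32,0,0.5]],
  ],
)

```text
time: 17.88
tool_pos: [0.5858, 0.2053, 0.1504]
tool_rot: [0.0, -0.707, 0.707, -0.0]
contact_force: [-0.7, 0.9, -0.4]
gripper_width: 0.748
```

Emit:
carry_out(
  moves=[
    [[0,0,0,-0.75,0.32,0,0.5],[0,0,0,-0.75,0.32,0,0.5],[0,0,0,-0.75,0.32,0,0.5],[0,0,0,-0.75,0.32,0,0.5],[0,0,0,-0.4,0.3,0.3,0.5],[0,0,0,0,0,0,0.5],[0,0,0,0,0,0,0.5],[0,0,0,0,0,0,0.5]],
  ],
)

```text
time: 18.55
tool_pos: [0.5239, 0.3395, 0.1383]
tool_rot: [0.0, -0.707, 0.707, -0.001]
contact_force: [0.6, -0.2, -0.2]
gripper_width: 0.75
```

```bash
python3 go.py .5257 .3439 .026
```

```text
pos [0.5239 0.3395 0.1383] t 18.55 w 0.75 F [ 0.6 -0.2 -0.2]
turn units [-0.012 -0.006 -0.005]
shift units, current tool [-0.112 -0.042  2.808]  final tool [-0.11  -0.046  2.808]
```

Emit:
carry_out(
  moves=[
    [[0,0,0,-0.11,-0.03,0.6,0.5],[0,0,0,0,0,0.7,0.5],[0,0,0,0,0,0.7,0.5],[0,0,0,0,0,0.45,0.5],[0,0,0,0,0,0.25,0.5],[0,0,0,0,0,0.1,0.5],[0,0,0,0,0,0,0.5],[0,0,0,0,0,0,0.5]],
  ],
)

```text
time: 19.22
tool_pos: [0.5263, 0.3445, 0.0277]
tool_rot: [0.001, -0.707, 0.707, -0.001]
contact_force: [0.2, 0.8, 1.5]
gripper_width: 0.752
```

Emit:
carry_out(
  moves=[
    [[0,0,0,0,0,0,-1],[0,0,0,0,0,0,-1],[0,0,0,0,0,0,-1],[0,0,0,0,0,0,-1],[0,0,0,0,0,-0.2,-1],[0,0,0,0,0,-0.7,-1],[0,0,0,0,0,-0.9,-1],[0,0,0,0,0,-0.9,-1]],
  ],
)

```text
time: 19.88
tool_pos: [0.5231, 0.3438, 0.1336]
tool_rot: [-0.002, -0.707, 0.707, 0.0]
contact_force: [0.5, 0.5, -1.1]
gripper_width: 0.618
```

```bash
python3 go.py .684 .0845 .1475
```

```text
pos [0.5231 0.3438 0.1336] t 19.8833 w 0.618 F [ 0.5  0.5 -1.1]
turn units [ 0.037 -0.022 -0.   ]
shift units, current tool [ 6.482 -4.023 -0.348]  final tool [ 6.481 -4.024 -0.347]
```

Emit:
carry_out(
  moves=[
    [[0,0,0,0.5,-0.3,-0.35,-1],[0,0,0,0.75,-0.46,0,-1],[0,0,0,0.75,-0.46,0,-1],[0,0,0,0.75,-0.46,0,-1],[0,0,0,0.75,-0.46,0,-1],[0,0,0,0.75,-0.46,0,-1],[0,0,0,0.75,-0.46,0,-1],[0,0,0,0.75,-0.46,0,-1]],
  ],
)

```text
time: 20.55
tool_pos: [0.6654, 0.113, 0.1479]
tool_rot: [-0.0, -0.707, 0.707, 0.0]
contact_force: [-0.4, -0.2, -1.1]
gripper_width: 0.616
```

Emit:
carry_out(
  moves=[
    [[0,0,0,0.73,-0.46,0,-1],[0,0,0,0,0,0,-1],[0,0,0,0,0,0,-1],[0,0,0,0,0,0,-1],[0,0,0,0,0,0,-1]],
  ],
)

```text
time: 20.97
tool_pos: [0.683, 0.0864, 0.148]
tool_rot: [-0.0, 0.707, -0.707, -0.0]
contact_force: [-0.5, -0.2, -1.4]
gripper_width: 0.615
```

```bash
python3 go.py .684 .0845 .046
```

```text
pos [0.683  0.0864 0.148 ] t 20.9667 w 0.615 F [-0.5 -0.2 -1.4]
turn units [0.003 0.005 0.012]
shift units, current tool [ 0.048 -0.025  2.549]  final tool [ 0.047 -0.024  2.549]
```

Emit:
carry_out(
  moves=[
    [[0,0,0,0.05,-0.02,0.4,-1],[0,0,0,0,0,0.7,-1],[0,0,0,0,0,0.65,-1],[0,0,0,0,0,0.4,-1],[0,0,0,0,0,0.25,-1],[0,0,0,0,0,0.15,-1],[0,0,0,0,0,0,-1],[0,0,0,0,0,0,-1]],
  ],
)

```text
time: 21.63
tool_pos: [0.6855, 0.0836, 0.0472]
tool_rot: [-0.001, 0.707, -0.707, 0.001]
contact_force: [-0.2, 0.1, -1.7]
gripper_width: 0.612
```

Emit:
carry_out(
  moves=[
    [[0,0,0,0,0,0,0.5],[0,0,0,0,0,0,0.5],[0,0,0,0,0,0,0.5],[0,0,0,0,0,0,0.5],[0,0,0,0,0,-0.3,0.5],[0,0,0,0,0,-0.8,0.5],[0,0,0,0,0,-0.8,0.5],[0,0,0,0,0,-0.7,0.5]],
  ],
)

```text
time: 22.3
tool_pos: [0.685, 0.0832, 0.1531]
tool_rot: [0.001, -0.707, 0.707, -0.001]
contact_force: [-0.1, 0.1, 1.1]
gripper_width: 0.75
```

```bash
python3 look.py 5; python3 go.py .446 .2518 .1475
```

```text
top red [ 0.5229 -0.2665] (0.0699, 245, 9.9) ldr [-0.091 -0.285] rack [0.039 0.001]
top red [ 0.445  -0.2667] (0.0702, 245, 10.0) ldr [-0.169 -0.283] rack [-0.039  0.001]
top white [ 0.6875 -0.0366] (0.0801, 278, 10.1) ldr [ 0.081 -0.061] rack 
top white [0.675  0.0822] (0.08, 202, 10.0) ldr [0.073 0.058] rack 
top white [0.4461 0.2522] (0.0623, 327, 10.2) ldr [-0.15   0.236] rack 
top white [0.4419 0.3296] (0.062, 329, 10.1) ldr [-0.152  0.313] rack 
scene red [ 0.4465 -0.2694] (0.0685, 200, 10.3) ldr [-0.167 -0.286] rack [-0.037 -0.002]
scene red [ 0.5242 -0.2696] (0.0686, 225, 10.9) ldr [-0.09  -0.288] rack [ 0.04  -0.002]
scene white [0.4443 0.2489] (0.0605, 125, 7.9) ldr [-0.152  0.233] rack 
scene white [0.693  0.0728] (0.0772, 358, 11.2) ldr [0.091 0.048] rack 
scene white [ 0.6959 -0.0446] (0.0777, 403, 11.5) ldr [ 0.09  -0.069] rack 
pos [0.6889 0.0833 0.1595] t 22.4 w 0.754 F [0.8 0.5 0.9]
turn units [-0.164  0.002 -0.002]
shift units, current tool [-4.211  6.078  0.213]  final tool [-4.212  6.074  0.299]
```

Emit:
carry_out(
  moves=[
    [[0,0,0,-0.45,0.64,0,0.5],[0,0,0,-0.45,0.64,0,0.5],[0,0,0,-0.45,0.64,0,0.5],[0,0,0,-0.45,0.64,0,0.5],[0,0,0,-0.45,0.64,0,0.5],[0,0,0,-0.45,0.64,0,0.5],[0,0,0,-0.45,0.64,0,0.5],[0,0,0,-0.45,0.64,0,0.5]],
  ],
)

```text
time: 23.07
tool_pos: [0.4785, 0.2278, 0.1502]
tool_rot: [0.0, -0.707, 0.707, -0.0]
contact_force: [1.1, 0.6, -0.1]
gripper_width: 0.751
```

Emit:
carry_out(
  moves=[
    [[0,0,0,-0.45,0.64,0,0.5],[0,0,0,-0.1,0.2,0.3,0.5],[0,0,0,0,0,0,0.5],[0,0,0,0,0,0,0.5],[0,0,0,0,0,0,0.5]],
  ],
)

```text
time: 23.48
tool_pos: [0.4472, 0.2487, 0.1382]
tool_rot: [0.0, -0.707, 0.707, -0.001]
contact_force: [0.4, -0.1, -0.4]
gripper_width: 0.75
```

```bash
python3 go.py .446 .2510 .026
```

```text
pos [0.4472 0.2487 0.1382] t 23.4833 w 0.75 F [ 0.4 -0.1 -0.4]
turn units [-0.014 -0.004 -0.012]
shift units, current tool [-0.059  0.034  2.805]  final tool [-0.058  0.031  2.805]
```

Emit:
carry_out(
  moves=[
    [[0,0,0,-0.05,0.04,0.6,0.5],[0,0,0,0,0,0.7,0.5],[0,0,0,0,0,0.7,0.5],[0,0,0,0,0,0.45,0.5],[0,0,0,0,0,0.25,0.5],[0,0,0,0,0,0.1,0.5],[0,0,0,0,0,0,0.5],[0,0,0,0,0,0,0.5]],
  ],
)

```text
time: 24.15
tool_pos: [0.4463, 0.2514, 0.0273]
tool_rot: [0.001, -0.707, 0.707, -0.001]
contact_force: [0.4, 0.7, -0.2]
gripper_width: 0.755
```

Emit:
carry_out(
  moves=[
    [[0,0,0,0,0,0,-1],[0,0,0,0,0,0,-1],[0,0,0,0,0,0,-1],[0,0,0,0,0,0,-1],[0,0,0,0,0,-0.2,-1],[0,0,0,0,0,-0.7,-1],[0,0,0,0,0,-0.9,-1],[0,0,0,0,0,-0.9,-1]],
  ],
)

```text
time: 24.82
tool_pos: [0.4428, 0.2506, 0.1338]
tool_rot: [-0.002, -0.707, 0.707, 0.001]
contact_force: [1.8, 0.1, -2.3]
gripper_width: 0.615
```

```bash
python3 go.py .604 -.0383 .1475
```

```text
pos [0.4428 0.2506 0.1338] t 24.8167 w 0.615 F [ 1.8  0.1 -2.3]
turn units [ 0.039 -0.019 -0.   ]
shift units, current tool [ 7.223 -4.028 -0.345]  final tool [ 7.222 -4.029 -0.343]
```

Emit:
carry_out(
  moves=[
    [[0,0,0,0.6,-0.32,-0.35,-1],[0,0,0,0.75,-0.41,0,-1],[0,0,0,0.75,-0.41,0,-1],[0,0,0,0.75,-0.41,0,-1],[0,0,0,0.75,-0.41,0,-1],[0,0,0,0.75,-0.41,0,-1],[0,0,0,0.75,-0.41,0,-1],[0,0,0,0.75,-0.41,0,-1]],
  ],
)

```text
time: 25.48
tool_pos: [0.572, 0.0158, 0.1478]
tool_rot: [-0.0, -0.707, 0.707, 0.0]
contact_force: [0.7, 0.5, -1.9]
gripper_width: 0.612
```

Emit:
carry_out(
  moves=[
    [[0,0,0,0.7,-0.4,0,-1],[0,0,0,0.7,-0.4,0,-1],[0,0,0,0,0,0,-1],[0,0,0,0,0,0,-1],[0,0,0,0,0,0,-1]],
  ],
)

```text
time: 25.9
tool_pos: [0.6034, -0.0384, 0.1476]
tool_rot: [-0.0, -0.707, 0.707, 0.001]
contact_force: [-1.2, 0.6, -2.6]
gripper_width: 0.619
```

```bash
python3 go.py .604 -.0383 .046
```

```text
pos [ 0.6034 -0.0384  0.1476] t 25.9 w 0.619 F [-1.2  0.6 -2.6]
turn units [ 0.012  0.009 -0.005]
shift units, current tool [ 0.    -0.017  2.54 ]  final tool [-2.00e-03 -1.50e-02  2.54e+00]
```

Emit:
carry_out(
  moves=[
    [[0,0,0,0,0,0.4,-1],[0,0,0,0,0,0.7,-1],[0,0,0,0,0,0.65,-1],[0,0,0,0,0,0.4,-1],[0,0,0,0,0,0.25,-1],[0,0,0,0,0,0.15,-1],[0,0,0,0,0,0,-1],[0,0,0,0,0,0,-1]],
  ],
)

```text
time: 26.57
tool_pos: [0.605, -0.0381, 0.0474]
tool_rot: [-0.001, 0.707, -0.707, 0.001]
contact_force: [-0.1, 0.0, -2.0]
gripper_width: 0.616
```

Emit:
carry_out(
  moves=[
    [[0,0,0,0,0,0,0.5],[0,0,0,0,0,0,0.5],[0,0,0,0,0,0,0.5],[0,0,0,0,0,0,0.5],[0,0,0,0,0,-0.3,0.5],[0,0,0,0,0,-0.8,0.5],[0,0,0,0,0,-0.8,0.5],[0,0,0,0,0,-0.7,0.5]],
  ],
)

```text
time: 27.23
tool_pos: [0.6046, -0.0389, 0.153]
tool_rot: [0.001, -0.707, 0.707, -0.001]
contact_force: [0.7, -0.6, 0.4]
gripper_width: 0.749
```

```bash
python3 look.py 6; python3 go.py .442 .3296 .1475
```

```text
top red [ 0.523  -0.2666] (0.0703, 240, 9.9) ldr [-0.091 -0.285] rack [0.039 0.001]
top red [ 0.445  -0.2669] (0.0702, 243, 9.9) ldr [-0.169 -0.283] rack [-0.039  0.001]
top white [0.6842 0.0829] (0.0802, 329, 10.3) ldr [0.082 0.058] rack 
top white [ 0.5885 -0.0337] (0.0802, 96, 7.9) ldr [-0.017 -0.055] rack 
top white [0.4419 0.3296] (0.062, 329, 10.1) ldr [-0.152  0.313] rack 
scene red [ 0.4452 -0.2686] (0.0685, 194, 10.3) ldr [-0.169 -0.285] rack [-0.039 -0.001]
scene red [ 0.5238 -0.269 ] (0.0686, 222, 10.9) ldr [-0.09  -0.288] rack [ 0.04  -0.001]
scene white [0.4455 0.3265] (0.0599, 149, 8.1) ldr [-0.148  0.31 ] rack 
scene white [0.6925 0.0734] (0.0769, 354, 11.0) ldr [0.09  0.049] rack 
scene white [ 0.6142 -0.0467] (0.0772, 359, 11.3) ldr [ 0.008 -0.069] rack 
scene white [ 0.6963 -0.0448] (0.0774, 411, 11.7) ldr [ 0.09 -0.07] rack 
pos [ 0.6084 -0.0396  0.1585] t 27.3333 w 0.749 F [0.6 0.2 0.8]
turn units [-0.155 -0.027 -0.003]
shift units, current tool [-9.228  4.166  0.197]  final tool [-9.229  4.161  0.276]
```

Emit:
carry_out(
  moves=[
    [[0,0,0,-0.75,0.33,0,0.5],[0,0,0,-0.75,0.33,0,0.5],[0,0,0,-0.75,0.33,0,0.5],[0,0,0,-0.75,0.33,0,0.5],[0,0,0,-0.75,0.33,0,0.5],[0,0,0,-0.75,0.33,0,0.5],[0,0,0,-0.75,0.33,0,0.5],[0,0,0,-0.75,0.33,0,0.5]],
  ],
)

```text
time: 28.0
tool_pos: [0.4978, 0.2025, 0.1503]
tool_rot: [0.0, -0.707, 0.707, -0.0]
contact_force: [-0.2, 0.4, -0.0]
gripper_width: 0.75
```

Emit:
carry_out(
  moves=[
    [[0,0,0,-0.75,0.33,0,0.5],[0,0,0,-0.75,0.33,0,0.5],[0,0,0,-0.75,0.33,0,0.5],[0,0,0,-0.75,0.33,0,0.5],[0,0,0,-0.2,0.1,0.3,0.5],[0,0,0,0,0,0,0.5],[0,0,0,0,0,0,0.5],[0,0,0,0,0,0,0.5]],
  ],
)

```text
time: 28.67
tool_pos: [0.4423, 0.3281, 0.1377]
tool_rot: [-0.0, -0.707, 0.708, -0.0]
contact_force: [0.7, 1.3, -0.6]
gripper_width: 0.751
```

```bash
python3 go.py .442 .3296 .026
```

```text
pos [0.4423 0.3281 0.1377] t 28.6667 w 0.751 F [ 0.7  1.3 -0.6]
turn units [-0.004 -0.011 -0.014]
shift units, current tool [-0.039  0.008  2.794]  final tool [-0.036  0.007  2.794]
```

Emit:
carry_out(
  moves=[
    [[0,0,0,-0.04,0.02,0.6,0.5],[0,0,0,0,0,0.7,0.5],[0,0,0,0,0,0.7,0.5],[0,0,0,0,0,0.45,0.5],[0,0,0,0,0,0.25,0.5],[0,0,0,0,0,0.1,0.5],[0,0,0,0,0,0,0.5],[0,0,0,0,0,0,0.5]],
  ],
)

```text
time: 29.33
tool_pos: [0.4426, 0.3309, 0.0275]
tool_rot: [0.001, -0.707, 0.707, -0.001]
contact_force: [0.7, 0.6, -0.1]
gripper_width: 0.749
```

Emit:
carry_out(
  moves=[
    [[0,0,0,0,0,0,-1],[0,0,0,0,0,0,-1],[0,0,0,0,0,0,-1],[0,0,0,0,0,0,-1],[0,0,0,0,0,-0.2,-1],[0,0,0,0,0,-0.7,-1],[0,0,0,0,0,-0.9,-1],[0,0,0,0,0,-0.9,-1]],
  ],
)

```text
time: 30.0
tool_pos: [0.4396, 0.3301, 0.1339]
tool_rot: [-0.002, -0.707, 0.707, 0.0]
contact_force: [1.4, 0.0, -0.8]
gripper_width: 0.62
```

```bash
python3 go.py .600 .0816 .1475
```

```text
pos [0.4396 0.3301 0.1339] t 30.0 w 0.62 F [ 1.4  0.  -0.8]
turn units [ 0.032 -0.022 -0.001]
shift units, current tool [ 6.213 -4.01  -0.339]  final tool [ 6.213 -4.01  -0.339]
```

Emit:
carry_out(
  moves=[
    [[0,0,0,0.4,-0.25,-0.35,-1],[0,0,0,0.75,-0.48,0,-1],[0,0,0,0.75,-0.48,0,-1],[0,0,0,0.75,-0.48,0,-1],[0,0,0,0.75,-0.48,0,-1],[0,0,0,0.75,-0.48,0,-1],[0,0,0,0.75,-0.48,0,-1],[0,0,0,0.75,-0.48,0,-1]],
  ],
)

```text
time: 30.67
tool_pos: [0.5856, 0.1034, 0.1481]
tool_rot: [0.0, -0.707, 0.707, 0.0]
contact_force: [1.1, 0.9, -1.7]
gripper_width: 0.618
```

Emit:
carry_out(
  moves=[
    [[0,0,0,0.56,-0.38,0,-1],[0,0,0,0,0,0,-1],[0,0,0,0,0,0,-1],[0,0,0,0,0,0,-1],[0,0,0,0,0,0,-1]],
  ],
)

```text
time: 31.08
tool_pos: [0.5998, 0.0835, 0.1479]
tool_rot: [-0.0, 0.707, -0.707, -0.0]
contact_force: [0.5, 0.0, -0.5]
gripper_width: 0.613
```

```bash
python3 go.py .600 .0816 .046
```

```text
pos [0.5998 0.0835 0.1479] t 31.0833 w 0.613 F [ 0.5  0.  -0.5]
turn units [0.002 0.004 0.013]
shift units, current tool [ 0.047 -0.004  2.549]  final tool [ 0.047 -0.004  2.549]
```

Emit:
carry_out(
  moves=[
    [[0,0,0,0.05,0,0.4,-1],[0,0,0,0,0,0.7,-1],[0,0,0,0,0,0.65,-1],[0,0,0,0,0,0.4,-1],[0,0,0,0,0,0.25,-1],[0,0,0,0,0,0.15,-1],[0,0,0,0,0,0,-1],[0,0,0,0,0,0,-1]],
  ],
)

```text
time: 31.75
tool_pos: [0.6015, 0.0812, 0.0474]
tool_rot: [-0.001, 0.707, -0.707, 0.001]
contact_force: [1.1, -0.2, -1.5]
gripper_width: 0.616
```

Emit:
carry_out(
  moves=[
    [[0,0,0,0,0,0,0.5],[0,0,0,0,0,0,0.5],[0,0,0,0,0,0,0.5],[0,0,0,0,0,0,0.5],[0,0,0,0,0,-0.3,0.5],[0,0,0,0,0,-0.8,0.5],[0,0,0,0,0,-0.8,0.5],[0,0,0,0,0,-0.7,0.5]],
  ],
)

```text
time: 32.42
tool_pos: [0.601, 0.0804, 0.1529]
tool_rot: [0.001, -0.707, 0.707, -0.001]
contact_force: [0.2, 1.3, -0.1]
gripper_width: 0.749
```

Emit:
carry_out(
  moves=[
    [[0,0,0,0.7,0.4,0,-1],[0,0,0,0.7,0.4,0,-1],[0,0,0,0.7,0.4,0,-1],[0,0,0,0.7,0.4,0,-1],[0,0,0,0.7,0.4,0,-1],[0,0,0,0.4,0,0,-1],[0,0,0,0,0,0,-1],[0,0,0,0,0,0,-1]],
  ],
)

```text
time: 33.08
tool_pos: [0.5209, -0.0761, 0.1512]
tool_rot: [0.001, -0.706, 0.708, -0.001]
contact_force: [1.0, 0.4, 0.4]
gripper_width: -0.002
```

```bash
python3 look.py 7; python3 go.py .5206 -.068 .042
```

```text
top red [ 0.441 -0.273] (0.0701, 169, 9.9) ldr [-0.173 -0.289] rack [-0.043 -0.005]
top white [ 0.6872 -0.0357] (0.0806, 324, 10.1) ldr [ 0.081 -0.06 ] rack 
top white [0.6842 0.0829] (0.0802, 329, 10.3) ldr [0.082 0.058] rack 
top white [ 0.6049 -0.0372] (0.0806, 311, 10.1) ldr [-0.001 -0.059] rack 
top white [0.5794 0.1144] (0.0801, 329, 10.2) ldr [-0.021  0.093] rack 
scene red [ 0.4443 -0.2688] (0.0687, 182, 10.1) ldr [-0.169 -0.285] rack [-0.04  -0.001]
scene red [ 0.5231 -0.2695] (0.0688, 202, 10.6) ldr [-0.091 -0.288] rack [ 0.039 -0.002]
scene white [0.5895 0.1048] (0.0769, 308, 10.3) ldr [-0.012  0.084] rack 
scene white [0.6928 0.0729] (0.0769, 361, 11.2) ldr [0.09  0.048] rack 
scene white [ 0.6141 -0.0475] (0.0773, 357, 11.3) ldr [ 0.008 -0.07 ] rack 
scene white [ 0.6957 -0.0445] (0.0774, 404, 11.5) ldr [ 0.089 -0.069] rack 
pos [ 0.5211 -0.075   0.1508] t 33.1833 w 0.0 F [-0.5  0.9  0.2]
turn units [-0.019  0.002  0.003]
shift units, current tool [-0.174  0.017  2.72 ]  final tool [-0.175  0.012  2.72 ]
```

View pics/scene7.png

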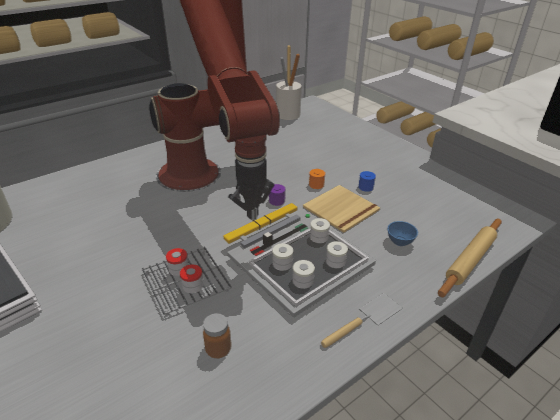

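The tin placed last (top of well, px (320,231)) has been knocked to loader (-21, 93) mm. It is upright and still within limits by about 9 mm, so I'll re-check it later. Now the latch.

Emit:
carry_out(
  moves=[
    [[0,0,0,-0.1,0,0.6,-1],[0,0,0,0,0,0.7,-1],[0,0,0,0,0,0.6,-1],[0,0,0,0,0,0.4,-1],[0,0,0,0,0,0.25,-1],[0,0,0,0,0,0.1,-1],[0,0,0,0,0,0,-1],[0,0,0,0,0,0,-1]],
  ],
)

```text
time: 33.85
tool_pos: [0.5217, -0.0714, 0.0452]
tool_rot: [-0.001, 0.707, -0.707, 0.001]
contact_force: [1.0, 0.2, 1.1]
gripper_width: 0.0
```

```bash
python3 go.py .5175 .039 .044;python3 look.py 8;  python3 - <<'E'
import cv2
a=cv2.imread('pics/scene8.png')[180:300,200:400];cv2.imwrite('pics/c8.png',cv2.resize(a,None,fx=3.8,fy=3.8))
E
```

```text
pos [ 0.5217 -0.0714  0.0452] t 33.85 w 0.0 F [1.  0.2 1.1]
turn units [-0.027 -0.004  0.006]
shift units, current tool [-2.759  0.104  0.029]  final tool [-2.759  0.106  0.03 ]
top red [ 0.5226 -0.2676] (0.07, 232, 9.8) ldr [-0.091 -0.286] rack [0.039 0.   ]
top red [ 0.4449 -0.267 ] (0.0704, 239, 9.9) ldr [-0.169 -0.283] rack [-0.039  0.001]
top white [ 0.6873 -0.0359] (0.0802, 324, 10.2) ldr [ 0.081 -0.06 ] rack 
top white [0.6841 0.0829] (0.0804, 328, 10.3) ldr [0.082 0.058] rack 
top white [ 0.6074 -0.0352] (0.0802, 267, 10.1) ldr [ 0.001 -0.057] rack 
top white [0.5794 0.1144] (0.0804, 329, 10.2) ldr [-0.021  0.093] rack 
scene red [ 0.445  -0.2681] (0.0687, 190, 10.3) ldr [-0.169 -0.284] rack [-0.039 -0.   ]
scene red [ 0.5234 -0.2687] (0.0689, 214, 10.8) ldr [-0.09  -0.287] rack [ 0.039 -0.001]
scene white [0.5896 0.105 ] (0.077, 307, 10.2) ldr [-0.012  0.084] rack 
scene white [0.6932 0.0723] (0.077, 364, 11.3) ldr [0.091 0.048] rack 
scene white [ 0.6147 -0.0476] (0.0776, 361, 11.1) ldr [ 0.008 -0.07 ] rack 
scene white [ 0.6958 -0.0446] (0.0775, 403, 11.5) ldr [ 0.089 -0.069] rack
```

View pics/c8.png

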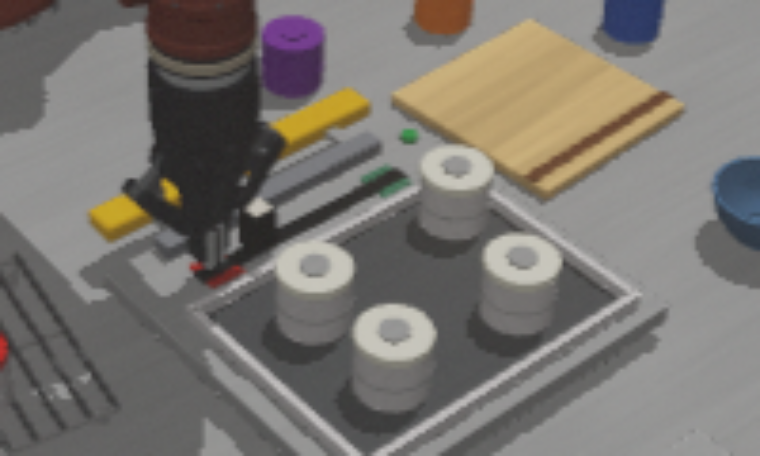

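Emit:
carry_out(
  moves=[
    [[0,0,0,-0.3,0.01,0.02,-1],[0,0,0,-0.3,0.01,0,-1],[0,0,0,-0.3,0.01,0,-1],[0,0,0,-0.3,0.01,0,-1],[0,0,0,-0.3,0.01,0,-1],[0,0,0,-0.3,0.01,0,-1]],
  ],
)

```text
time: 34.45
tool_pos: [0.5186, 0.0019, 0.0438]
tool_rot: [-0.0, 0.707, -0.707, 0.001]
contact_force: [1.3, -2.1, -0.5]
gripper_width: 0.002
```

Emit:
carry_out(
  moves=[
    [[0,0,0,-0.15,0.01,0,-1],[0,0,0,-0.15,0.01,0,-1],[0,0,0,0,0,0,-1]],
  ],
)

```text
time: 34.7
tool_pos: [0.5171, 0.0138, 0.0431]
tool_rot: [-0.0, 0.707, -0.707, -0.0]
contact_force: [-0.4, 0.1, 0.1]
gripper_width: 0.004
```

Emit:
carry_out(
  moves=[
    [[0,0,0,-0.15,0.01,0,-1],[0,0,0,-0.15,0.01,0,-1],[0,0,0,0,0,0,-1]],
  ],
)

```text
time: 34.95
tool_pos: [0.5165, 0.0252, 0.0431]
tool_rot: [0.0, -0.707, 0.707, 0.0]
contact_force: [0.2, -0.2, -0.4]
gripper_width: -0.003
```

Emit:
carry_out(
  moves=[
    [[0,0,0,-0.1,0,0,-1],[0,0,0,-0.1,0,0,-1],[0,0,0,0,0,0,-1]],
  ],
)

```text
time: 35.2
tool_pos: [0.5164, 0.033, 0.0431]
tool_rot: [-0.0, 0.707, -0.707, -0.0]
contact_force: [0.1, -0.6, -0.9]
gripper_width: -0.002
```

```bash
python3 go.py .5175 .039 .044;  python3 look.py 9;  python3 - <<'E'
import cv2
a=cv2.imread('pics/scene9.png')[180:300,200:400];cv2.imwrite('pics/c9.png',cv2.resize(a,None,fx=3.8,fy=3.8))
E
```

```text
pos [0.5164 0.033  0.0431] t 35.2 w -0.002 F [ 0.1 -0.6 -0.9]
turn units [0.001 0.005 0.001]
shift units, current tool [-0.15  -0.028 -0.022]  final tool [-0.15  -0.028 -0.022]
top red [ 0.5226 -0.2669] (0.0704, 237, 9.8) ldr [-0.091 -0.286] rack [0.039 0.001]
top red [ 0.4447 -0.2671] (0.0699, 241, 9.9) ldr [-0.169 -0.283] rack [-0.039  0.001]
top white [ 0.6873 -0.0358] (0.0803, 323, 10.1) ldr [ 0.081 -0.06 ] rack 
top white [0.6843 0.0829] (0.0804, 328, 10.3) ldr [0.082 0.058] rack 
top white [ 0.6057 -0.0387] (0.0804, 290, 10.1) ldr [-0.   -0.06] rack 
top white [0.5808 0.117 ] (0.0803, 290, 10.2) ldr [-0.02   0.096] rack 
scene red [ 0.4455 -0.2688] (0.0687, 185, 10.2) ldr [-0.168 -0.285] rack [-0.038 -0.001]
scene red [ 0.5234 -0.2688] (0.0689, 213, 10.9) ldr [-0.09  -0.288] rack [ 0.039 -0.001]
scene white [0.5894 0.1051] (0.0767, 307, 10.1) ldr [-0.012  0.084] rack 
scene white [0.6932 0.0728] (0.0771, 360, 11.2) ldr [0.091 0.048] rack 
scene white [ 0.6137 -0.0471] (0.0773, 353, 11.0) ldr [ 0.007 -0.069] rack 
scene white [ 0.6958 -0.0446] (0.0773, 407, 11.8) ldr [ 0.089 -0.069] rack
```

View pics/c9.png

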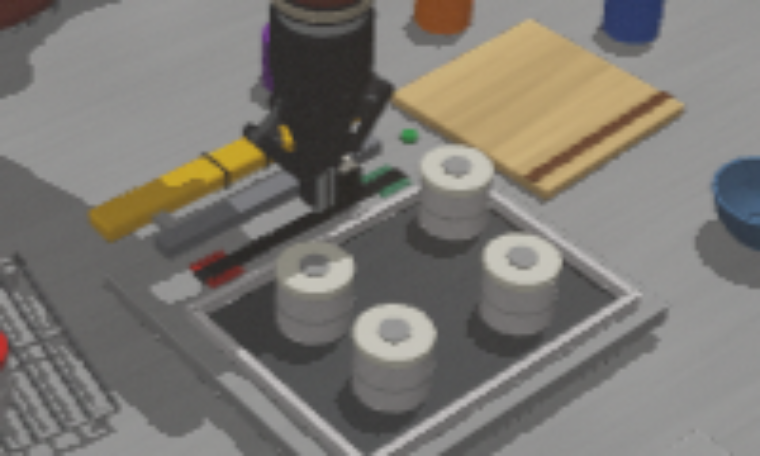

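Pushing with little force so far, and the latch hasn't reached its end yet. I'll keep going in small steps.

Emit:
carry_out(
  moves=[
    [[0,0,0,-0.1,0,0,-1],[0,0,0,-0.1,0,0,-1],[0,0,0,0,0,0,-1]],
  ],
)

```text
time: 35.55
tool_pos: [0.5166, 0.04, 0.0433]
tool_rot: [0.001, 0.707, -0.707, 0.001]
contact_force: [-0.8, -4.6, -0.0]
gripper_width: -0.0
```

Emit:
carry_out(
  moves=[
    [[0,0,0,-0.1,0,0,-1],[0,0,0,0,0,0,-1],[0,0,0,0,0,0,-1]],
  ],
)

```text
time: 35.8
tool_pos: [0.5167, 0.0404, 0.0435]
tool_rot: [0.003, 0.708, -0.707, 0.003]
contact_force: [-2.1, -18.1, 1.2]
gripper_width: -0.001
```

Emit:
carry_out(
  moves=[
    [[0,0,0,-0.1,0,0,-1],[0,0,0,0,0,0,-1],[0,0,0,0,0,0,-1]],
  ],
)

```text
time: 36.05
tool_pos: [0.5167, 0.0407, 0.0436]
tool_rot: [0.006, 0.708, -0.706, 0.006]
contact_force: [-3.1, -31.7, 2.5]
gripper_width: -0.001
```

Hard stop reached: force rises to 32 N with no travel, and the travel matches about 90 mm. Backing off and lifting.

Emit:
carry_out(
  moves=[
    [[0,0,0,0.4,0,0,-1],[0,0,0,0.3,0,0,-1],[0,0,0,0,0,-0.6,-1],[0,0,0,0,0,-0.7,-1],[0,0,0,0,0.5,-0.4,-1],[0,0,0,0,0.8,0,-1],[0,0,0,0,0.8,0,-1],[0,0,0,0,0,0,-1]],
  ],
)

```text
time: 36.72
tool_pos: [0.4277, 0.0215, 0.1094]
tool_rot: [0.001, 0.707, -0.707, -0.002]
contact_force: [-0.0, -0.5, -1.6]
gripper_width: 0.002
```

```bash
python3 go.py .434 .0161 .06;  python3 look.py 10;  python3 - <<'E'
import cv2
a=cv2.imread('pics/scene10.png')[180:300,200:400];cv2.imwrite('pics/c10.png',cv2.resize(a,None,fx=3.8,fy=3.8))
from h import *
f=grab_frame('top');z=cloud(f)[...,2]
m=(z>.06)&(z<.08);m[:200]=0;m[220:]=0;m[:,:240]=0;m[:,335:]=0
for c,s,l in blobs(m,6): print('latch',c,s,plane(f,*c,.069))
E
```

```text
pos [0.4277 0.0215 0.1094] t 36.7167 w 0.002 F [-0.  -0.5 -1.6]
turn units [0.037 0.016 0.   ]
shift units, current tool [ 0.135 -0.163  1.233]  final tool [ 0.134 -0.159  1.234]
top red [ 0.5225 -0.2669] (0.0703, 235, 9.7) ldr [-0.091 -0.286] rack [0.038 0.001]
top red [ 0.4443 -0.2669] (0.0704, 236, 9.9) ldr [-0.169 -0.283] rack [-0.04   0.001]
top white [ 0.6873 -0.0358] (0.0803, 323, 10.1) ldr [ 0.081 -0.06 ] rack 
top white [0.6843 0.0828] (0.0803, 326, 10.2) ldr [0.082 0.058] rack 
top white [ 0.6041 -0.0384] (0.0803, 330, 10.1) ldr [-0.002 -0.06 ] rack 
top white [0.5794 0.1144] (0.0802, 329, 10.2) ldr [-0.021  0.093] rack 
scene red [ 0.4452 -0.2685] (0.0686, 182, 10.2) ldr [-0.169 -0.285] rack [-0.039 -0.001]
scene red [ 0.5232 -0.2686] (0.0687, 214, 10.9) ldr [-0.091 -0.287] rack [ 0.039 -0.001]
scene white [0.5895 0.1051] (0.0768, 308, 10.4) ldr [-0.012  0.084] rack 
scene white [0.6929 0.0732] (0.0769, 359, 11.1) ldr [0.091 0.048] rack 
scene white [ 0.6142 -0.0474] (0.0773, 359, 11.2) ldr [ 0.008 -0.069] rack 
scene white [ 0.6959 -0.0447] (0.0775, 407, 11.7) ldr [ 0.09  -0.069] rack 
latch [274.18461538 210.43076923] [270 207   9   8  65] [0.51630103 0.06378555 0.069     ]
```

View pics/c10.png

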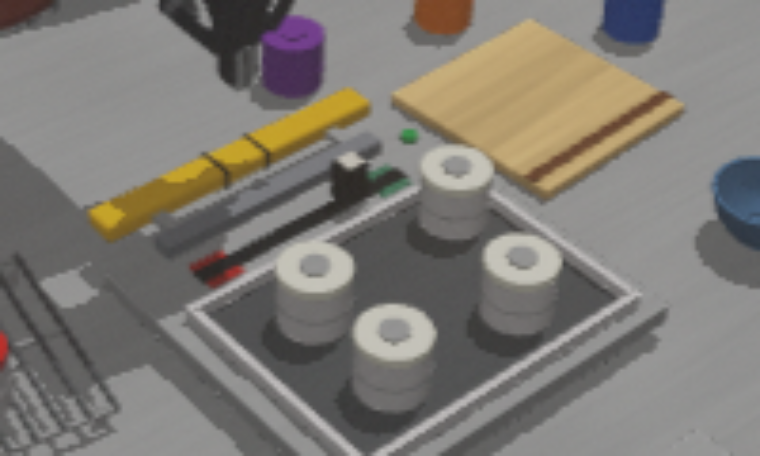

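The latch is home: it moved 89.5 mm and its grip is at px (350,178) beside the green mark. Next, above the bar centre.

Emit:
carry_out(
  moves=[
    [[0,0,0,0.12,-0.14,0.3,-1],[0,0,0,0,0,0.5,-1],[0,0,0,0,0,0.35,-1],[0,0,0,0,0,0,-1],[0,0,0,0,0,0,-1],[0,0,0,0,0,0,-1]],
  ],
)

```text
time: 37.37
tool_pos: [0.4396, 0.0156, 0.0662]
tool_rot: [0.001, -0.707, 0.707, -0.001]
contact_force: [0.0, -0.4, 1.1]
gripper_width: -0.001
```

```bash
python3 go.py .434 .0161 .035
```

```text
pos [0.4396 0.0156 0.0662] t 37.3667 w -0.001 F [ 0.  -0.4  1.1]
turn units [-0.023  0.    -0.001]
shift units, current tool [-0.011  0.142  0.781]  final tool [-0.011  0.141  0.781]
```

Emit:
carry_out(
  moves=[
    [[0,0,0,-0.01,0.13,0,-1],[0,0,0,0,0,0.2,-1],[0,0,0,0,0,0.2,-1],[0,0,0,0,0,0.1,-1],[0,0,0,0,0,0.1,-1],[0,0,0,0,0,0.1,-1],[0,0,0,0,0,0,-1],[0,0,0,0,0,0,-1]],
  ],
)

```text
time: 38.03
tool_pos: [0.4323, 0.016, 0.0388]
tool_rot: [0.001, 0.707, -0.707, -0.001]
contact_force: [-12.0, 0.6, 18.5]
gripper_width: 0.002
```

```bash
python3 go.py .434 .0161 .035
```

```text
pos [0.4323 0.016  0.0388] t 38.0333 w 0.002 F [-12.    0.6  18.5]
turn units [ 0.046 -0.001  0.003]
shift units, current tool [-0.002 -0.042  0.094]  final tool [-0.002 -0.041  0.095]
```

Emit:
carry_out(
  moves=[
    [[0,0,0,0,0,0.03,-1],[0,0,0,0,0,0,-1],[0,0,0,0,0,0,-1],[0,0,0,0,0,0,-1],[0,0,0,0,0,0,-1],[0,0,0,0,0,0,-1],[0,0,0,0,0,0,-1],[0,0,0,0,0,0,-1]],
  ],
)

```text
time: 38.7
tool_pos: [0.4324, 0.016, 0.0386]
tool_rot: [0.002, 0.707, -0.707, -0.001]
contact_force: [-14.7, 1.0, 25.6]
gripper_width: 0.002
```

```bash
python3 look.py 11 | grep -c . ; python3 go.py .434 .0161 .06; python3 - <<'E'
from h import *
f=grab_frame('top');z=cloud(f)[...,2]
for c,s,l in blobs(masks(f)['yellow'],30): print(c,s,np.median(z[l]),l.sum())
f=grab_frame('scene');cv2.imwrite('pics/c11.png',cv2.resize(f['frame'][180:300,200:400,::-1],None,fx=3.8,fy=3.8))
E
```

```text
12
pos [0.4324 0.016  0.0386] t 38.8 w -0.0 F [-15.1   0.2  25.3]
turn units [ 0.05  -0.002  0.004]
shift units, current tool [-0.002 -0.037 -0.536]  final tool [-0.002 -0.039 -0.535]
[334.46774194 238.53225806] [330 235   9   8  62] 0.037134438365654665 62
[256.43352601 242.30057803] [247 238  20  10 173] 0.037362579051858136 173
```

View pics/c11.png

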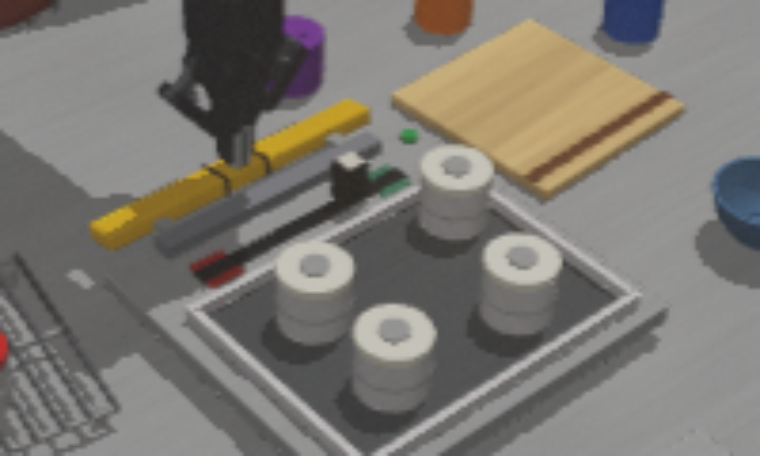

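The fingertips are between the stripes and both bar ends are 9 mm down and level (z 37.1 and 37.4 mm). After a few more held rows I'll release.

Emit:
carry_out(
  moves=[
    [[0,0,0,0,0,0,-1],[0,0,0,0,0,0,-1],[0,0,0,0,0,-0.2,-1],[0,0,0,0,0,-0.3,-1],[0,0,0,0,0,-0.6,-1],[0,0,0,0,0,-0.9,-1],[0,0,0,0,0,-0.9,-1],[0,0,0,0,0,-0.9,-1]],
  ],
)

```text
time: 39.57
tool_pos: [0.4324, 0.0162, 0.1888]
tool_rot: [-0.0, -0.707, 0.707, 0.0]
contact_force: [0.2, -0.5, -0.2]
gripper_width: 0.004
```

Emit:
carry_out(
  moves=[
    [[0,0,0,0,0,-0.3,-1],[0,0,0,0,0,0,-1],[0,0,0,0,0,0,-1],[0,0,0,0,0,0,-1],[0,0,0,0,0,0,-1]],
  ],
)

```text
time: 39.98
tool_pos: [0.4317, 0.0163, 0.1973]
tool_rot: [-0.001, -0.707, 0.707, 0.002]
contact_force: [0.4, -0.3, -0.7]
gripper_width: -0.001
```

```bash
python3 look.py 12; python3 go.py .434 .0161 .06; python3 - <<'E'
from h import *
f=grab_frame('top');z=cloud(f)[...,2]
for c,s,l in blobs(masks(f)['yellow'],30): print(c,s,np.median(z[l]),l.sum())
m=(z>.06)&(z<.08);m[:200]=0;m[220:]=0;m[:,:240]=0;m[:,335:]=0
for c,s,l in blobs(m,6): print('latch',c,s,plane(f,*c,.069))
E
```

```text
top red [ 0.5225 -0.2669] (0.07, 233, 9.7) ldr [-0.091 -0.286] rack [0.038 0.001]
top red [ 0.4447 -0.2669] (0.0704, 240, 9.9) ldr [-0.169 -0.283] rack [-0.039  0.001]
top white [ 0.6873 -0.0358] (0.0803, 323, 10.1) ldr [ 0.081 -0.06 ] rack 
top white [0.6844 0.0829] (0.0801, 327, 10.2) ldr [0.082 0.058] rack 
top white [ 0.6041 -0.0384] (0.0803, 330, 10.1) ldr [-0.002 -0.06 ] rack 
top white [0.5794 0.1144] (0.0804, 329, 10.2) ldr [-0.021  0.093] rack 
scene red [ 0.4452 -0.2681] (0.0686, 186, 10.3) ldr [-0.169 -0.284] rack [-0.039 -0.   ]
scene red [ 0.5228 -0.2684] (0.0683, 215, 10.9) ldr [-0.091 -0.287] rack [ 0.039 -0.001]
scene white [0.5896 0.1049] (0.0767, 311, 10.4) ldr [-0.012  0.084] rack 
scene white [0.693  0.0727] (0.0772, 359, 11.1) ldr [0.091 0.048] rack 
scene white [ 0.6137 -0.0469] (0.0772, 354, 11.0) ldr [ 0.007 -0.069] rack 
scene white [ 0.6959 -0.0447] (0.0773, 408, 11.7) ldr [ 0.09  -0.069] rack 
pos [0.432  0.0162 0.1979] t 40.0833 w -0.001 F [-0.2 -1.3  0.8]
turn units [ 0.034  0.006 -0.002]
shift units, current tool [ 0.005 -0.06   3.447]  final tool [ 3.000e-03 -5.000e-02  3.447e+00]
[255.5304878 242.5      ] [247 238  19  10 164] 0.04643150100836413 164
latch [274.24242424 210.48484848] [270 207   9   8  66] [0.51615138 0.0636337  0.069     ]
```

View pics/scene12.png

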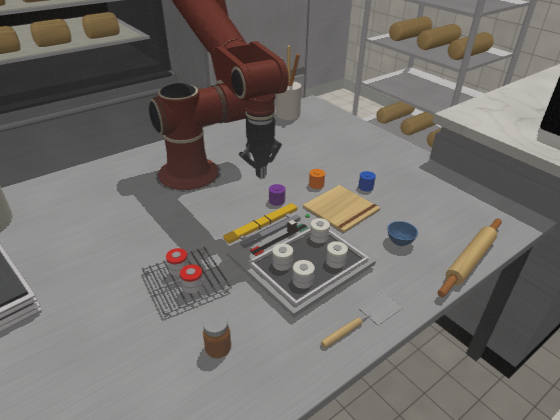

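The final picture shows the whites upright in the well at (320,231), (283,257), (337,255) and (303,274), the reds on the rack at (177,260) and (191,274), the latch at green, the bar up and the arm clear. Handing in.

```bash
python3 -c "
from plant import ticket
ticket.job_done()"
```

```text
the job is handed in; nothing more can be done
```

I moved both red-lidded tins from the well to the rack and stood all four white-lidded tins from the board in the well. I then slid the latch home, pressed and held the bar, released it, and handed the job in at about 40 s.

**Last checks**
- **Red tins:** both stand about 39 mm from the rack's centre, with lids at z = 70 mm.
- **White tins:** all four have lids at z = 80 mm, so they are standing on the deck. There was no white5 in the well.
- **Latch:** it travelled 89.5 mm to its stop and was still there at the end.
- **Bar:** while held, both visible ends were about 9 mm down and within 0.3 mm of each other. It stayed on its stop for about a second. Afterwards its visible +y end read 46.4 mm, so it is up; the arm hid the other end from the top camera.
- **Bowl and jar:** I never went near either, but I only checked their positions by eye in the final picture.

**What differed from plan**
- **Knocked tin:** one white tin was knocked a few centimetres after I had placed it. By the top camera it now stands upright at about (-21, 93) mm in the loader frame, roughly 9 mm inside the nearest limit. I left it there.
- **Camera disagreement:** the scene camera puts the white lids about 10–14 mm away from the top camera's readings, because its mask also takes in the tins' sides. I relied on the top view.

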